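# Set the drum gap of a wool carder with a feeler

### The arm

A 6-joint arm with a two-finger parallel gripper is mounted at the origin on the work surface. World frame = base frame: x ahead of the robot, y to its left, z up, the work surface at z = 0. Lengths are in mm, angles in rad, forces in N, time in s.
With the tool pointing down it reaches from about 275 to 1000 mm from the base axis. Payload 8.4 kg.
Tool frame: the origin (TCP) lies at the very end of the fingers, on their centre line; the grasp point (between the pads) lies r.hold_point_z behind it (r.hold_point_z is the distance from the TCP to the grasp point, in mm); x points along the fingers, z is the direction in which the jaws open and shut, and the axes are right-handed (so a half turn about x gives the same grasp; the last joint's range is limited). The gripper opens to 85 mm and grips with 20 to 120 N. Pads are 22 mm wide; open, the fingers measure 114 mm over their backs; the gripper's body (76 mm by 85 mm) begins 54 mm behind the grasp point. The pads swing forward as they close: fully open they stand 13 mm farther back than shut.
Start: joints at [-1.237, 0.353, 1.633, -0, 1.155, -0.002], TCP at [205.951, -590.095, 231.281] pointing down, gripper open.
Joint ranges: [-2.63, 2.63], [-0.92, 2.1], [0.06, 2.66], [-1.3, 4.44], [0, 2.69], [-3.02, 3.02]. Speed limits (rad/s): [2.22, 2.22, 2.79, 3.14, 3.14, 3.14].

### API

Orientations are given as [roll, pitch, yaw] about the fixed x, y, z axes, in that order (R = Rz(yaw) Ry(pitch) Rx(roll)).
In Python, from rig import r gives the robot as it stands.
- The arm moves only by the tool jog_arm, never from a script. Its argument "series" is a list of rows, each a list of 7 numbers: the turn, a rotation vector about the tool's x, y, z in degrees, then the shift along the tool's x, y, z in cm, then the opening, from 0 (shut) to 1 (fully open). In form: [[wx, wy, wz, tx, ty, tz, fingers], ...]. A call has 1 to 20 rows; each row shifts and turns the commanded pose from where the row before left it, along the tool's axes as they then stand; what a row does not reach is not made up. A row lasts 1/10 s, in which the tool goes at most 50 mm and 8.59 degrees, less where a joint would pass 70% of its speed; a pose out of reach is approached as far as the arm can. A call with a gripper value outside its range is refused whole. The fingers move at their own pace and stop on an object; "force" is the grip in N (left out, the last holds). Time passes only in rows, so rows that do not move let the fingers close. It gives the time, the measured TCP pose, the force and the opening at its end, in the units of the state.
- r.sense(): the state, without advancing time (a new reading comes with each control period).
- r.grab_frame(name): name is "scene" or "side" or "wrist"; returns (picture, depth): 384x512x3 uint8, red, green, blue; 384x512 float32, mm along the optical axis (not along the pixel's ray), 0 where there is no reading.
- r.get_calibration(name): a dict with "mtx" (3x3 intrinsics, pixels), "dist" ([k1, k2, p1, p2, k3] as OpenCV has them; the pictures are not rectified), "position" and "rotation" of the camera in the world; the wrist camera has in their place "mount" (4x4, takes a point from camera to tool coordinates, whose origin is the TCP and whose axes are the tool frame's). Camera axes: x right, y down, z forward; pixel columns grow to the right and rows downward; lengths in mm; the calibration is good to about 2 mm. A picture is of the moment at which its call begins: read the wrist's pose just before it. get_calibration takes no time and is no camera call.
- r.sign_off(): hands the job in, once; it reports no verdict.
The state is a dict: "clock": time; "qpos": joint angles; "qvel": joint speeds; "joint_efforts": joint torques, N m; "eef_pos": TCP position; "tcp_rot": TCP orientation; "contact_force": force on the tool from outside, world axes, zero at the start; "wrist_torque": the same for the moment, N m; "opening": opening from 0.0 (shut) to 1.0 (fully open).
Only numpy, scipy, OpenCV 4.12 (cv2) and the standard library are available. Lean on these libraries where they do the work, as an engineer would, in place of code of your own. Each camera call takes 0.05 s, during which the arm holds its last target.

### The job

Set the gap between the wool carder's two drums with the feeler from the tool block: slide its blade gently down between the drums until it stands on the cross rail, let go, and push the small drum's carriage gently towards the large drum by its tie bar until the blade is lightly nipped. Then draw the feeler slowly straight up to judge the fit: it must come with a light drag of about 2 to 6 N, neither loose nor jammed (if not, lower it again and correct the carriage). Finally stand it back in its slot in the block, and leave everything else on the table where it is.

Things in the scene. Friction and masses are not known exactly. Their poses are not given: they have to be found in the camera images.
- carder: The whole table-top drum carder, fixed to the table: base board 370 x 250 x 20 mm, two side cheeks 126 mm high in front, 167 mm round the large drum, 226 mm apart over their outsides, crank on the right cheek; it carries both drums and the carriage. Origin: centre of the base's underside, 15 mm before and 40 mm below rail_mid; axes as rail_mid.
- rail_mid (a point): Top of the wooden cross rail under the gap between the drums of the carder, mid-width, 40 mm above the table. Axes are the carder's: x level from the front (feed tray, robot's side) to the back, square to the drums; y along the axles; z up. The rail's flat top reaches 20 mm to the front and 25 mm to the back of this point and across the carder.
- large_drum: The large rear drum: radius 75 mm over the teeth, 150 mm wide, top 180 mm above the table; it does not turn. Origin: its nominal centre, 105 mm above the table, 80 mm behind and 65 mm above rail_mid; carder axes. The tooth cloth is worn: its foremost line, nominally 75 mm before this origin (5 mm behind rail_mid), really lies up to 2 mm before or behind that and must be felt.
- small_drum: Small front drum, radius 28 mm over the teeth, 150 mm wide, does not turn; origin at the middle of its axle (105 mm above the table), carder axes. It rides on the carriage in rubber-bushed bearings that yield 1 mm for 4 N along x and spring back. Top 133 mm above the table. At the start the drums' teeth are 5.5 to 12 mm apart.
- tie_bar (a point): Centre of the wooden tie bar across the carriage's front: 14 mm thick (x), 188 mm long, 32 mm high, centre 109 mm above the table; about 50 mm free behind it, 43 mm below it to the feed tray. Pushed to carder +x, carriage and small drum slide to the large drum (14 mm travel, from 122 mm before rail_mid); -x takes them back. Steady friction about 12 N; stays where left. Blade friction 0.5 to 0.7.
- feeler_mid (a point): Centre of the feeler's handle, where it is grasped. Upright tool: flat beech handle 16 mm thick (its x), 26 mm wide (y), 60 mm high; below it a steel blade 3 mm thick (x), 24 mm wide (y), 120 mm long. 180 mm in all, 70 to 100 g. This point is 150 mm above the foot. It starts in the tool block's slot, foot 10 mm above the table, handle 20 mm clear of the block's top.
- feeler_foot (a point): Middle of the lower end of the feeler's blade, 150 mm below feeler_mid along the feeler's z.
- block_slot (a point): Middle of the mouth of the feeler's slot in the top of the wooden tool block (66 x 130 mm, 110 mm high, fixed, left or right of the carder). Block axes: slot 8 mm wide in x, 30 mm in y, 100 mm deep, 2 mm chamfer, 110 mm above the table. Two short round tool handles stand in the block 70 to 80 mm from here towards +y, rising 34 mm.
- cone: A cream yarn cone, 90 mm across the foot and 160 mm tall, origin at the centre of its foot; on the other side of the carder from the tool block. To be left alone.
- jar: Glass jar with a wooden lid, 68 mm across, 100 mm tall, left of the carder at the back; origin at its foot. To be left alone.
- doll_a: Pale turned wooden peg doll, 36 mm across, 74 mm tall, on the far left; origin at its foot. To be left alone.
- doll_b: Browner turned wooden peg doll, 36 mm across, 74 mm tall, at the back right; origin at its foot. To be left alone.
- bobbin: Dark wooden bobbin, 48 mm across, 60 mm tall, at the back left; origin at its foot. To be left alone.
- mug: White mug, 80 mm across, 92 mm tall, on the right; origin at its foot. To be left alone.
- paddle: Flat wooden hand card (paddle with a wire face), 320 x 110 mm, 28 mm high, lying on the far right. To be left alone.
- needle: Felting needle in a wooden handle, 152 mm long, 20 mm thick, lying on the left in front of the carder. To be left alone.
Things that resemble listed ones, but are neither listed nor needed, are in the scene too. Leave any turquoise look-alike of the part that bears feeler_mid alone. What is shaped like the part that bears block_slot but green is not meant.

How it is judged (in metres and radians):
On the way, in this order (a step that is already met when the one before it is completed fails the run):
1. the feeler blade has been slid down between the drums, its foot within 8 mm of the cross rail's top (z of feeler_foot in the frame of rail_mid below 0.008 m and x of feeler_foot in the frame of rail_mid between -0.016 and 0.014 m and y of feeler_foot in the frame of rail_mid between -0.065 and 0.065 m), for 0.1 s.
2. the feeler, let go, is nipped by the small drum with at least 1 N (contact force between feeler and small_drum above 1 N and contact force between the fingers and feeler below 0.1 N and z of feeler_foot in the frame of rail_mid below 0.008 m), for 0.2 s.
3. the feeler, 8 to 38 mm up and still between the drums, is drawn with a light drag: the small drum presses on it with 1 to 7 N (contact force between feeler and small_drum between 1 and 7 N and contact force between the fingers and feeler above 0.5 N and z of feeler_foot in the frame of rail_mid between 0.008 and 0.038 m and x of feeler_foot in the frame of rail_mid between -0.016 and 0.014 m), for 0.1 s.
At the end, for the whole second after the job is handed in: The feeler stands released and at rest in its slot (foot at least 90 mm below the mouth, handle within 12 mm of the slot, tilt under 0.12 rad), and the small drum is left where set: axle 21.6 to 28.5 mm before rail_mid, which covers every wear of the cloth (horizontal distance between feeler_mid and block_slot below 0.012 m and z of feeler_foot in the frame of block_slot below -0.09 m and angle between feeler_mid's own z axis and vertical below 0.12 rad and linear speed of feeler below 0.02 m/s and x of small_drum in the frame of rail_mid between -0.0285 and -0.0216 m); the robot touches nothing.
It fails at once if the blade is jammed: more than 12 N between the feeler and the small drum (contact force between feeler and small_drum above 12 N).
It fails at once if the feeler is pressed on the large drum with more than 25 N (contact force between feeler and large_drum above 25 N).
It fails at once if a bystander is moved by more than 30 mm (distance of any of cone, jar, doll_a, doll_b, bobbin, mug, paddle, needle from where it was at the start of the episode above 0.03 m).
It also fails if it takes over 72 s, if anything falls off the work surface, if the arm or the gripper's body presses on something with over 40 N, if the wrist force passes 120 N, or if a joint passes its speed limit or range.

## Working session

There is one attempt and no reset: what is moved stays moved. The work goes in short steps, Python scripts to look and compute and a tool call to move; the robot and the scene stay as the last step left them, time stands still between calls to the robot, and variables do not carry over. Pictures are saved under pics/ and viewed, and the job is handed in when it is done.

Besides the shell and the picture viewer there is one more tool, called by a JSON object that holds its "op" and its "data". jog_arm: Moves the arm, as the interface text tells. Its arguments: {"type":"object","properties":{"series":{"type":"array"},"force":{"type":"number"}},"required":["series"]}

```bash
ls; mkdir -p pics
cat > h.py <<'E'
import numpy as np, cv2, pickle
from rig import r
def snap(name,tag):
    s=r.sense(); im,d=r.grab_frame(name); c=r.get_calibration(name)
    pickle.dump((s,im,d,c),open(f'pics/{tag}.pkl','wb')); cv2.imwrite(f'pics/{tag}.png',im[:,:,::-1]); return s,im,d,c
E
python3 - <<'E'
from h import *
for n in ('scene','side','wrist'):
    s,im,d,c=snap(n,n+'0'); print(n,c)
print(r.sense(), r.hold_point_z)
E
```

```text
pics
scene {'mtx': array([[394.44695389,   0.        , 256.83087887],
       [  0.        , 394.44695389, 189.13713834],
       [  0.        ,   0.        ,   1.        ]]), 'dist': array([-0.10134466,  0.        ,  0.        ,  0.        ,  0.        ]), 'position': array([1616.23307789,  643.58266181,  986.94178206]), 'rotation': array([-2.15354265,  0.01843218,  2.11038243])}
side {'mtx': array([[350.54726175,   0.        , 253.03510226],
       [  0.        , 350.54726175, 191.63133976],
       [  0.        ,   0.        ,   1.        ]]), 'dist': array([-0.1064688,  0.       ,  0.       ,  0.       ,  0.       ]), 'position': array([ 266.23250301, 1070.68102982,  904.46620412]), 'rotation': array([-2.19456468, -0.01938391, -2.91594624])}
wrist {'mtx': array([[293.53001451,   0.        , 248.90564974],
       [  0.        , 293.53001451, 192.10061977],
       [  0.        ,   0.        ,   1.        ]]), 'dist': array([0.01496785, 0.        , 0.        , 0.        , 0.        ]), 'mount': array([[-1.96597068e-04, -2.82142755e-01,  9.59372413e-01,
        -1.42998437e+02],
       
[... 225 characters left out ...]
      1.00000000e+00]])}
{'clock': 0.15, 'qpos': array([-1.23738387e+00,  3.53545475e-01,  1.63395529e+00,  9.94881503e-06,
        1.15520845e+00, -2.37855664e-03]), 'qvel': array([ 0.00014662, -0.00270578, -0.00168635, -0.00072888, -0.002258  ,
       -0.00136438]), 'joint_efforts': array([ 2.20532173e-03, -6.05635571e+01, -3.42340207e+01,  1.45248478e-04,
        6.16947931e-03,  1.92726236e-05]), 'eef_pos': array([ 205.84340887, -589.74250424,  230.70233348]), 'tcp_rot': array([3.13106654, 1.56967973, 1.8960572 ]), 'contact_force': array([0.2749055 , 0.15100536, 0.31576878]), 'wrist_torque': array([-0.00918406,  0.02812423,  0.05222587]), 'opening': 0.9997395729102726} 18.700000000000003
```

View pics/scene0.png

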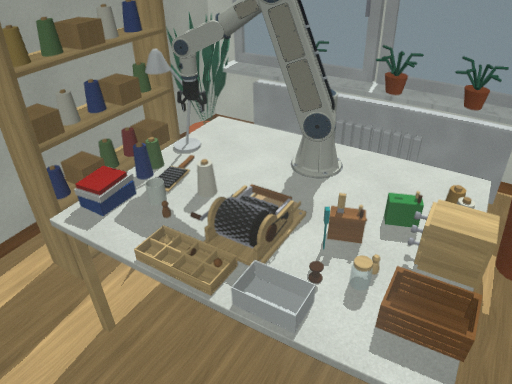

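View pics/side0.png

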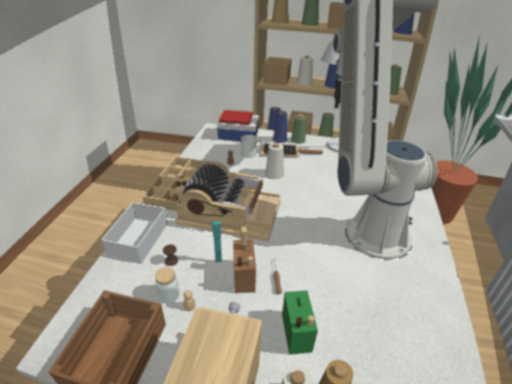

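View pics/wrist0.png

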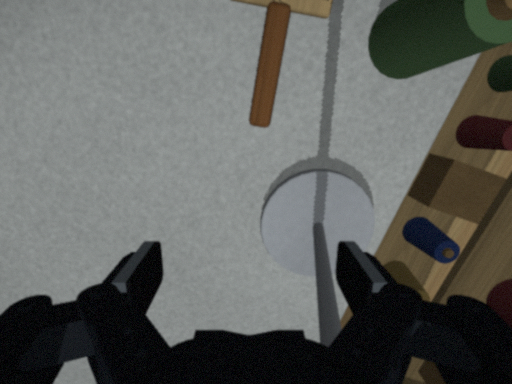

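The scene view shows the carder at about (255,220), the brown tool block at (346,222) with the beech handle at (341,203), a turquoise decoy at (326,225), and a green decoy block at (404,208). The wrist camera sees only the far right of the table. Next I'll enlarge these areas and get rough positions.

```bash
cat >> h.py <<'E'
from scipy.spatial.transform import Rotation as Ro
def rpy(v): return Ro.from_euler('xyz',v).as_matrix()
def campose(s,c):
    if 'mount' in c:
        T=np.eye(4);T[:3,:3]=rpy(s['tcp_rot']);T[:3,3]=s['eef_pos'];M=T@c['mount'];return M[:3,:3],M[:3,3]
    return rpy(c['rotation']),np.array(c['position'])
def rays(uv,s,c):
    uv=np.asarray(uv,float).reshape(-1,1,2)
    n=cv2.undistortPoints(uv,c['mtx'],c['dist'])[:,0]
    R,p=campose(s,c); return np.c_[n,np.ones(len(n))]@R.T,p
def onplane(uv,z,s,c):
    d,p=rays(uv,s,c); return p+d*((z-p[2])/d[:,2])[:,None]
def withdepth(uv,s,d,c):
    D,p=rays(uv,s,c); uv=np.asarray(uv,int).reshape(-1,2); return p+D*d[uv[:,1],uv[:,0]][:,None]
def cloud(s,d,c):
    h,w=d.shape; v,u=np.mgrid[:h,:w]; uv=np.c_[u.ravel(),v.ravel()]
    P=withdepth(uv,s,d,c); P[d.ravel()==0]=np.nan; return P.reshape(h,w,3)
def proj(P,s,c):
    R,p=campose(s,c); rv,_=cv2.Rodrigues(R.T); return cv2.projectPoints(np.asarray(P,float).reshape(-1,1,3),rv,-R.T@p,c['mtx'],c['dist'])[0][:,0]
def load(t): return pickle.load(open(f'pics/{t}.pkl','rb'))
def zoom(t,x0,y0,x1,y1,k,out):
    im=load(t)[1][y0:y1,x0:x1,::-1]; cv2.imwrite(f'pics/{out}.png',cv2.resize(im,None,fx=k,fy=k,interpolation=cv2.INTER_CUBIC))
E
python3 - <<'E'
from h import *
zoom('scene0',190,170,390,270,4,'z_scene'); zoom('side0',140,150,300,300,4,'z_side')
s,im,d,c=load('scene0'); 
for n,uv in dict(handle=(342,199),blocktop=(350,212),turq=(326,215),green=(404,198),drum=(240,210)).items(): print(n,withdepth(uv,s,d,c).round(0))
s,im,d,c=load('side0'); 
for n,uv in dict(handle=(242,232),blocktop=(244,248),turq=(217,225),green=(298,300),drum=(210,180)).items(): print(n,withdepth(uv,s,d,c).round(0))
E
```

```text
handle [[470. 297. 174.]]
blocktop [[448. 327. 111.]]
turq [[571. 279. 161.]]
green [[253. 481. 109.]]
drum [[709.  15. 176.]]
handle [[461. 309. 188.]]
blocktop [[456. 304. 118.]]
turq [[550. 280. 173.]]
green [[265. 447.  98.]]
drum [[656.  35. 167.]]
```

View pics/z_scene.png

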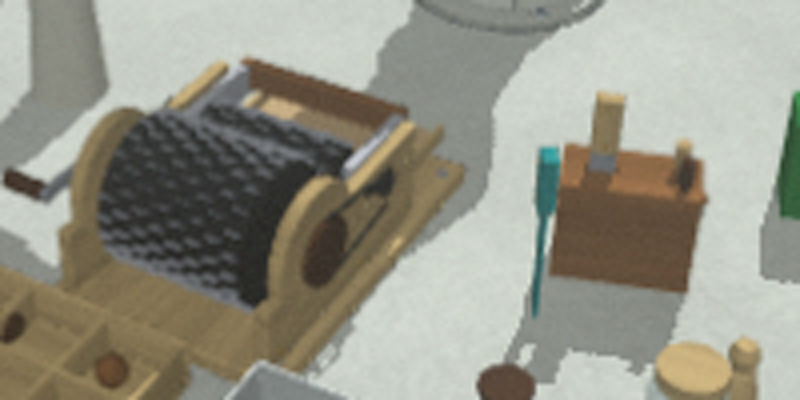

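View pics/z_side.png

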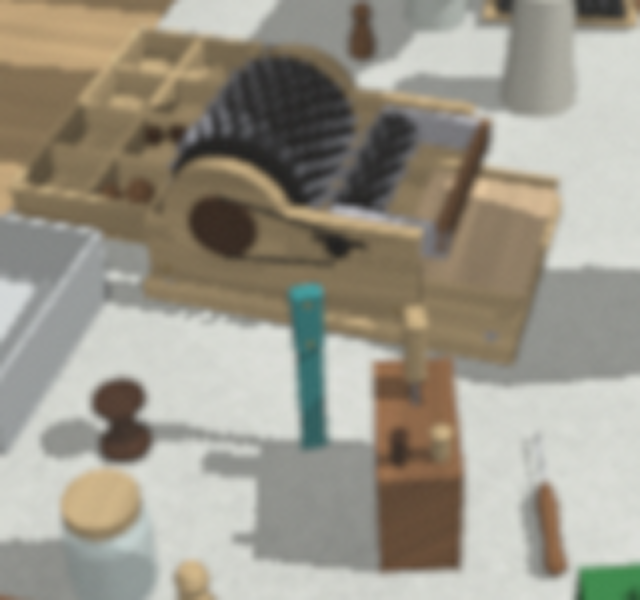

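The crops show the tie bar in scene at roughly (251,186) to (291,198), and the handle standing in the brown block. Next I'll get rough poses and plan the survey moves.

```bash
cat >> h.py <<'E'
def plan(target, R, s=None):
    """tool-frame shift (cm) and turn (deg) from measured pose to target"""
    s=s or r.sense(); R0=rpy(s['tcp_rot']); 
    sh=R0.T@(np.array(target)-s['eef_pos'])/10; w=np.degrees(Ro.from_matrix(R0.T@R).as_rotvec()); return sh.round(2),w.round(2)
def down(jaw_yaw):
    """tool x down, tool z (jaws) at heading jaw_yaw (rad)"""
    z=np.array([np.cos(jaw_yaw),np.sin(jaw_yaw),0]); x=np.array([0,0,-1.]); return np.c_[x,np.cross(z,x),z]
E
python3 - <<'E'
from h import *
s,im,d,c=load('scene0'); 
top=onplane([(251,185.5),(291,197.5)],125,s,c); print('bar top back edge',top.round(0)); 
b=onplane([(331,207),(365,211),(366,221),(329,217)],110,s,c); print('blocktop',b.round(0))
s,im,d,c=load('side0'); print('bar side',onplane([(261,181),(251,208)],125,s,c).round(0))
print('block side',onplane([(234,241),(253,241),(255.5,268),(234.5,268.5)],110,s,c).round(0))
print(rpy(r.sense()['tcp_rot']).round(3))
E
```

```text
bar top back edge [[491. -76. 125.]
 [488. 102. 125.]]
blocktop [[451. 253. 110.]
 [412. 373. 110.]
 [469. 396. 110.]
 [512. 270. 110.]]
bar side [[479. -67. 125.]
 [479. 111. 125.]]
block side [[497. 274. 110.]
 [437. 259. 110.]
 [404. 370. 110.]
 [464. 387. 110.]]
[[-0.     0.944  0.33 ]
 [ 0.001  0.33  -0.944]
 [-1.     0.    -0.001]]
```

Run:
```python
from h import *
s,im,d,c=load('wrist0'); print('lamp base',withdepth([(317,190),(318,235),(326,320)],s,d,c).round(0))
s,im,d,c=load('scene0'); print('lamp stem/head',withdepth([(187,146),(188,110),(160,62)],s,d,c).round(0)); 
print('cone',withdepth([(205,163),(206,190)],s,d,c).round(0))
R=down(np.radians(-90)); print(plan((205.8,-589.7,230.7),R)); print(plan((540,17,280),R))
s=r.sense(); s['tcp_rot']=Ro.from_matrix(R).as_euler('xyz'); print(plan((540,17,280),R,s))
```

```text
lamp base [[ 205. -681.   19.]
 [ 165. -688.   65.]
 [ 165. -657.  216.]]
lamp stem/head [[ 173. -687.   10.]
 [ 164. -657.  222.]
 [ 284. -689.  498.]]
cone [[ 480. -313.  159.]
 [ 502. -305.   35.]]
(array([ 0.  , -0.  , -0.01]), array([ 1.924e+01, -6.000e-02,  1.000e-02]))
(array([ -4.88,  51.54, -46.28]), array([ 1.924e+01, -6.000e-02,  1.000e-02]))
(array([ -4.93,  33.42, -60.67]), array([ 0.,  0., -0.]))<sys>:0: UserWarning: Gimbal lock detected. Setting third angle to zero since it is not possible to uniquely determine all angles.
```

{"op": "jog_arm", "data": {"series": [[6.4,0,0,-0.3,0,0,1],[6.4,0,0,-0.3,0,0,1],[6.4,0,0,-0.3,0,0,1],[0,0,0,-0.3,2.2,-4.0,0.6],[0,0,0,-0.3,2.2,-4.0,0.6],[0,0,0,-0.3,2.2,-4.0,0.6],[0,0,0,-0.3,2.2,-4.0,0.6],[0,0,0,-0.3,2.2,-4.0,0.6],[0,0,0,-0.3,2.2,-4.0,0.6],[0,0,0,-0.3,2.2,-4.0,0.6],[0,0,0,-0.3,2.2,-4.0,0.6],[0,0,0,-0.3,2.2,-4.0,0.6],[0,0,0,-0.3,2.2,-4.0,0.6],[0,0,0,-0.3,2.2,-4.0,0.6],[0,0,0,-0.3,2.2,-4.0,0.6],[0,0,0,-0.3,2.2,-4.0,0.6],[0,0,0,0,2.4,-4.2,0.6],[0,0,0,0,2.4,-4.2,0.6]]}}

```text
clock: 1.95
eef_pos: [540.1, 16.1, 279.4]
tcp_rot: [1.144, 1.57, -0.426]
contact_force: [0.0, -1.7, -0.4]
opening: 0.598
```

Run:
```python
from h import *
s,im,d,c=snap('wrist','w1'); print(s['eef_pos'],s['tcp_rot'],s['qpos'],s['clock'],campose(s,c)[1])
```

```text
[540.09310546  16.06172566 279.38737596] [ 1.14362273  1.57049517 -0.4263808 ] [ 2.70376398e-02  1.75983522e-01  1.76015753e+00 -1.41255015e-04
  1.20518088e+00  1.59709166e+00] 1.95 [611.39229155  15.5930062  422.40746835]
```

View pics/w1.png

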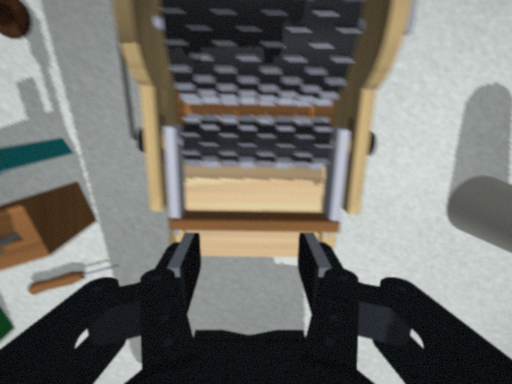

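The view shows the carder from above. The gap, with the brown rail below it, is at about row 107 over columns 180–333. The tie bar is at rows 213–230 over columns 170–340, and the cheeks are at columns 120–160 and 345–410. The block's slot is at the far left.

Run:
```python
from h import *
zoom('w1',160,60,360,210,4,'z_w1'); zoom('w1',150,200,350,270,4,'z_w1b')
s,im,d,c=load('w1')
for col in (200,230,256,290,320): print(col,[tuple(im[v,col]) for v in range(97,121)][::1] if col==256 else '', d[96:122:2,col].round(0))
```

```text
200  [286. 296. 301. 302. 303. 367. 367. 368. 367. 370. 311. 310. 293.]
230  [282. 282. 283. 303. 303. 366. 367. 369. 368. 371. 371. 312. 295.]
256 [(np.uint8(106), np.uint8(110), np.uint8(118)), (np.uint8(115), np.uint8(114), np.uint8(124)), (np.uint8(131), np.uint8(130), np.uint8(137)), (np.uint8(135), np.uint8(133), np.uint8(141)), (np.uint8(140), np.uint8(135), np.uint8(141)), (np.uint8(140), np.uint8(135), np.uint8(140)), (np.uint8(137), np.uint8(129), np.uint8(132)), (np.uint8(125), np.uint8(114), np.uint8(113)), (np.uint8(116), np.uint8(97), np.uint8(90)), (np.uint8(104), np.uint8(79), np.uint8(55)), (np.uint8(100), np.uint8(71), np.uint8(42)), (np.uint8(100), np.uint8(71), np.uint8(42)), (np.uint8(100), np.uint8(70), np.uint8(41)), (np.uint8(100), np.uint8(69), np.uint8(42)), (np.uint8(102), np.uint8(74), np.uint8(47)), (np.uint8(97), np.uint8(67), np.uint8(44)), (np.uint8(91), np.uint8(65), np.uint8(43)), (np.uint8(94), np.uint8(72), np.uint8(58)), (np.uint8(102), np.uint8(86), np.uint8(76)), (np.uint8(116), np.uint8(103), np.uint8(100)), (np.uint8(125), np.uint8(113), np.uint8(112)), (np.uint8(129), np.uint8(120), np.uint8(119)), (np.uint8(124), np.uint8(114), np.uint8(113)), (np.uint8(110), np.uint8(102), np.uint8(104))] [272. 273. 291. 292. 294. 367. 366. 367. 368. 368. 370. 303. 303.]
290  [272. 272. 293. 292. 293. 365. 366. 368. 370. 370. 370. 302. 305.]
320  [280. 287. 292. 293. 291. 367. 365. 367. 370. 369. 370. 303. 304.]
```

View pics/z_w1.png

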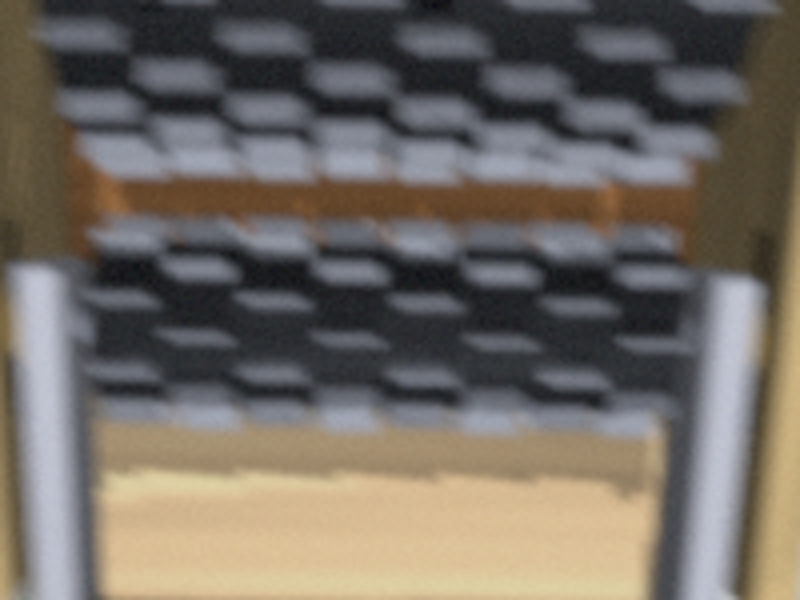

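View pics/z_w1b.png

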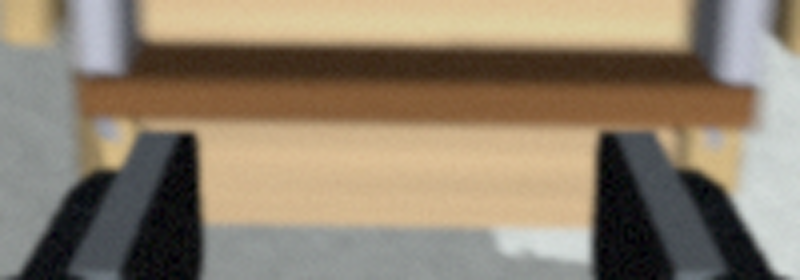

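Run:
```python
from h import *
s,im,d,c=load('w1')
g=im.astype(int)
# rail colour mask: brown = R-B large and dark
m=((g[...,0]-g[...,2])>22)
L=[];S=[]
for u in range(190,328):
    col=m[98:124,u].nonzero()[0]+98
    if len(col): L.append((u,col.min()-.5)); S.append((u,col.max()+.5))
L=np.array(L);S=np.array(S)
PL=onplane(L,105,s,c);PS=onplane(S,105,s,c)
print('L x',np.percentile(PL[:,0],[5,25,50,75,95]).round(1),'fit',np.polyfit(PL[:,1],PL[:,0],1))
print('S x',np.percentile(PS[:,0],[5,25,50,75,95]).round(1),'fit',np.polyfit(PS[:,1],PS[:,0],1))
P=cloud(s,d,c)
print('rail z',P[104:116,256,2].round(1))
# bar top face z
bar=onplane([(170,219.5),(170,228.8),(338,222),(338,231.3)],125,s,c); print(bar.round(1))
print('z at bar',P[222:228,200:320,2].mean())
# cheeks tops
for row in (160,180,200): print(row,P[row,140:165].round(0)[::3].tolist(), P[row,345:362].round(0)[::3].tolist())
print(onplane([(160,180),(348,182)],126,s,c))
np.savez('w1.npz')
```

```text
L x [610.7 611.7 611.7 612.6 613.6] fit [1.16877611e-02 6.12017992e+02]
S x [600.6 601.7 602.7 603.6 603.7] fit [2.00634001e-02 6.02298945e+02]
rail z [115.9  40.   39.5  39.2  41.4  41.1  41.   42.   41.3  40.5  41.9  40.1]
[[493.  100.9 125. ]
 [482.1 101.7 125. ]
 [490.2 -81.5 125. ]
 [479.3 -82.5 125. ]]
z at bar nan
160 [[536.0, 173.0, 1.0], [536.0, 169.0, 0.0], [536.0, 164.0, 0.0], [558.0, 117.0, 127.0], [559.0, 113.0, 128.0], [558.0, 111.0, 127.0], [559.0, 107.0, 128.0], [558.0, 105.0, 125.0], [556.0, 105.0, 115.0]] [[558.0, -83.0, 124.0], [558.0, -87.0, 122.0], [556.0, -94.0, 112.0], [557.0, -94.0, 120.0], [558.0, -95.0, 126.0], [559.0, -98.0, 126.0]]
180 [[506.0, 176.0, 0.0], [506.0, 171.0, 1.0], [506.0, 168.0, -0.0], [506.0, 163.0, 1.0], [538.0, 116.0, 127.0], [538.0, 112.0, 128.0], [538.0, 109.0, 127.0], [537.0, 107.0, 125.0], [536.0, 105.0, 120.0]] [[536.0, -86.0, 122.0], [533.0, -93.0, 110.0], [536.0, -93.0, 120.0], [538.0, -94.0, 126.0], [538.0, -97.0, 126.0], [538.0, -100.0, 127.0]]
200 [[474.0, 180.0, -2.0], [475.0, 175.0, 1.0], [475.0, 170.0, 0.0], [475.0, 166.0, -1.0], [516.0, 117.0, 128.0], [516.0, 114.0, 127.0], [516.0, 112.0, 126.0], [516.0, 108.0, 126.0], [515.0, 106.0, 124.0]] [[510.0, -93.0, 107.0], [513.0, -93.0, 117.0], [515.0, -93.0, 125.0], [516.0, -96.0, 126.0], [516.0, -99.0, 126.0], [516.0, -102.0, 127.0]]
[[537.37617567 107.67481968 126.        ]
 [535.36439349 -87.72611998 126.        ]]
```

Both drum lines came out at z = 105. The large drum's front is at x ≈ 612 and the small drum's back is at x ≈ 602.5. Carder yaw is about −0.9° and its mid y is about 9.5. The tie bar's centre is at x ≈ 486, so rail_mid should be near 608, which agrees. The gap is about 9 mm. Next is the block.

{"op": "jog_arm", "data": {"series": [[0,0,0,0.7,-2.0,-3.6,0.6],[0,0,0,0.7,-2.0,-3.6,0.6],[0,0,0,0.7,-2.0,-3.6,0.6],[0,0,0,0.7,-2.0,-3.6,0.6],[0,0,0,0.7,-2.0,-3.6,0.6],[0,0,0,0.7,-2.0,-3.6,0.6],[0,0,0,0.7,-2.3,-3.7,0.6],[-5.7,0,0,0,0,0,0.6],[-5.7,0,0,0,0,0,0.6],[-5.6,0,0,0,0,0,0.6],[0,0,0,0,0,0,0.6]]}}

```text
clock: 3.1
eef_pos: [396.1, 267.0, 230.1]
tcp_rot: [-1.233, 1.57, -2.505]
contact_force: [-0.6, -0.9, -0.1]
opening: 0.598
```

Run:
```python
from h import *
s,im,d,c=snap('wrist','w2'); print(s['eef_pos'],s['tcp_rot'],s['qpos'],s['clock'],campose(s,c)[1])
P=cloud(s,d,c)
for v,u in ((105,200),(110,249),(90,249),(130,249)): print(u,v,P[v,u].round(0))
```

```text
[396.1030334  267.03749016 230.11649241] [-1.23337617  1.57037506 -2.50493058] [ 5.90047627e-01  1.23106072e-01  1.93949586e+00 -2.22644514e-05
  1.07941154e+00  1.86161254e+00] 3.1 [464.31246197 287.61558947 373.08606496]
200 105 [452. 328. 111.]
249 110 [462. 287. 191.]
249 90 [476. 291. 110.]
249 130 [445. 281. 109.]
```

View pics/w2.png

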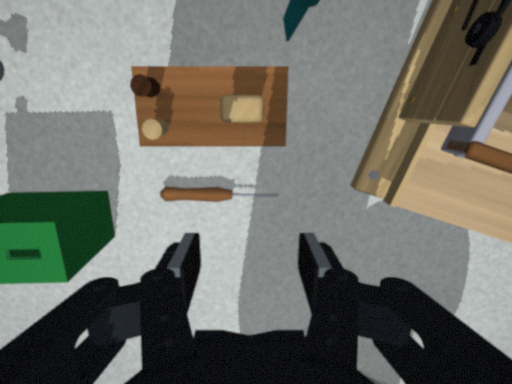

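The wrist view shows the block's top at columns 133–288 and rows 66–146, square to the image. The feeler's handle top is at about (242,109), with the two short handles at (146,86) and (153,129). Next I'll measure the handle and block outline, and check the height against a second view.

Run:
```python
from h import *
s,im,d,c=load('w2'); zoom('w2',120,50,310,170,4,'z_w2')
P=cloud(s,d,c); z=P[...,2]
def rect(mask,zp,name):
    n,l,st,_=cv2.connectedComponentsWithStats(mask.astype(np.uint8))
    i=1+st[1:,4].argmax(); cn,_=cv2.findContours((l==i).astype(np.uint8),0,1); cn=max(cn,key=cv2.contourArea)[:,0]
    Q=onplane(cn,zp,s,c)[:,:2].astype(np.float32); rr=cv2.minAreaRect(Q); print(name,st[i],rr, 'medz',np.nanmedian(z[l==i]))
win=np.zeros(z.shape,bool); win[50:170,120:310]=True
rect(win&(z>180)&(z<200),190,'handle'); rect(win&(z>100),110,'block')
hsv=cv2.cvtColor(im,cv2.COLOR_RGB2HSV)
rect(win&(im[...,0]>140)&(hsv[...,1]>60)&(np.mgrid[:384,:512][1]>200),190,'handle colour')
rect(win&(hsv[...,1]>90),110,'block colour')
```

```text
handle [ 220   94   43   29 1205] ((461.4718322753906, 291.6666259765625), (16.088579177856445, 25.36978530883789), 17.157068252563477) medz 190.02068323719575
block [  130    66   159    81 12255] ((452.8301696777344, 319.14422607421875), (65.88955688476562, 132.7672119140625), 17.175024032592773) medz 110.57067275602407
handle colour [229  97  33  25 753] ((461.6630859375, 289.1959228515625), (13.816107749938965, 19.356000900268555), 17.151803970336914) medz 190.2126390285362
block colour [  131    67   157    79 11853] ((452.881591796875, 319.18206787109375), (64.24142456054688, 130.86264038085938), 17.178007125854492) medz 110.56979803413537
```

View pics/z_w2.png

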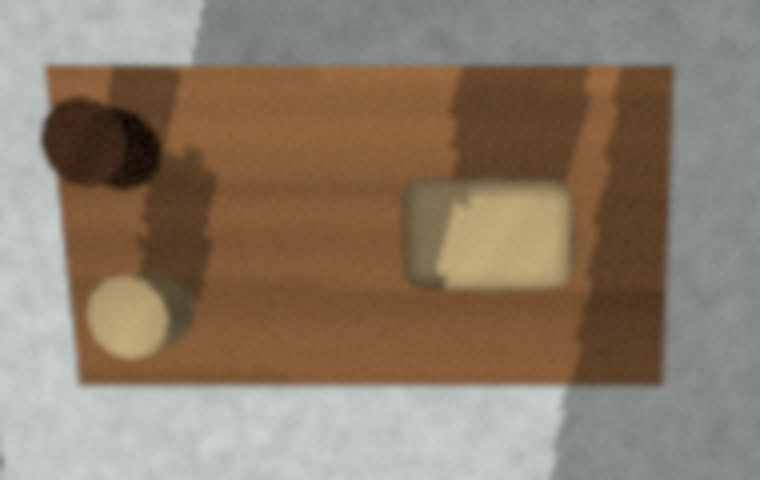

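Run:
```python
from h import *
def tri(obs):
    A=0;b=0
    for uv,t in obs:
        s,im,d,c=load(t); D,p=rays(uv,s,c); D=D[0]/np.linalg.norm(D); M=np.eye(3)-np.outer(D,D); A=A+M;b=b+M@p
    return np.linalg.solve(A,b)
print('handle top',tri([((241.7,108.5),'w2'),((243.7,228.0),'side0')]).round(1), tri([((241.7,108.5),'w2'),((342.5,194.0),'scene0')]).round(1))
R=down(np.radians(17.16-90)); print(plan((461.5,291.7,142.5),R)); 
h=np.degrees(np.arctan2(*rpy(r.sense()['tcp_rot'])[[1,0],2])); print('heading',h)
```

```text
handle top [460.8 291.  189. ] [461.  292.6 188.5]
(array([ 8.76,  6.97, -0.47]), array([-0.23,  0.  ,  0.02]))
heading -73.06934574799992
```

The triangulated handle top is z ≈ 189, which agrees with 190. Next I'll move over it and descend.

{"op": "jog_arm", "data": {"series": [[-0.2,0,0,0,3.5,-0.25,0.6],[0,0,0,0,3.47,-0.22,0.6],[0,0,0,2.0,0,0,0.6],[0,0,0,2.0,0,0,0.6],[0,0,0,0,0,0,0.6]], "force": 30}}

```text
clock: 3.65
eef_pos: [460.2, 290.9, 187.7]
tcp_rot: [-1.309, 1.566, -2.582]
contact_force: [0.3, -0.7, -0.6]
opening: 0.601
```

Run:
```python
from h import *
s,im,d,c=snap('wrist','w3'); R=down(np.radians(17.16-90)); print(s['eef_pos'],plan((461.5,291.7,142.5),R,s))
```

```text
[460.23505809 290.88552334 187.73403144] (array([ 4.52,  0.17, -0.05]), array([-0.1 ,  0.07,  0.27]))
```

View pics/w3.png

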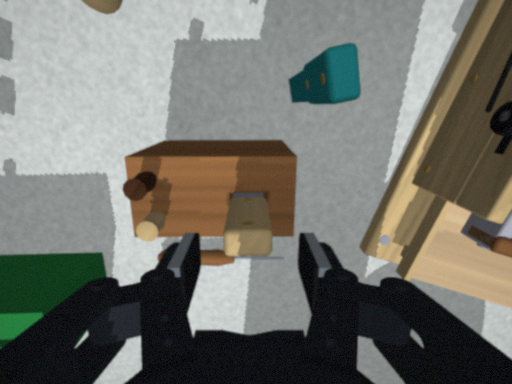

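The handle at (248,235) is centred between the fingers, at (190,240) and (308,240). I'll descend and close.

{"op": "jog_arm", "data": {"series": [[0,0,0,1.5,0.06,-0.02,0.6],[0,0,0,1.5,0.06,-0.02,0.6],[0,0,0,1.5,0.05,-0.01,0.6],[0,0,0,0,0,0,0.6],[0,0,0,0,0,0,0.2],[0,0,0,0,0,0,0.2],[0,0,0,0,0,0,0.2],[0,0,0,0,0,0,0.2],[0,0,0,0,0,0,0.2]], "force": 30}}

```text
clock: 4.6
eef_pos: [463.8, 293.4, 146.6]
tcp_rot: [1.754, 1.569, 0.484]
contact_force: [-0.2, -1.0, 7.6]
opening: 0.298
```

Run:
```python
from h import *
s=r.sense(); R=down(np.radians(17.16-90)); print(s['eef_pos'],s['opening'],s['contact_force'],plan((461.5,291.7,142.5),R,s))
```

```text
[463.83776503 293.41793766 146.63866558] 0.2976117431324464 [-0.17755505 -0.99397084  7.60826956] (array([ 0.41, -0.28,  0.09]), array([ 0.07, -0.02, -0.12]))
```

{"op": "jog_arm", "data": {"series": [[0,0,0,0,0,0,0.2],[0,0,0,0,0,0,0.2],[0,0,0,0,0,0,0.2]]}}

```text
clock: 4.9
eef_pos: [463.8, 293.4, 146.7]
tcp_rot: [1.742, 1.569, 0.472]
contact_force: [-0.7, -1.0, 7.0]
opening: 0.296
```

{"op": "jog_arm", "data": {"series": [[0,0,0,-0.5,0,0,0.2],[0,0,0,-1.0,0,0,0.2],[0,0,0,-1.5,0,0,0.2],[0,0,0,-2.0,0,0,0.2],[0,0,0,-2.0,0,0,0.2],[0,0,0,-2.0,0,0,0.2],[0,0,0,-2.0,0,0,0.2],[0,0,0,-2.0,0,0,0.2],[0,0,0,-2.0,0,0,0.2],[0,0,0,-2.0,0,0,0.2],[0,0,0,-2.0,0,0,0.2],[0,0,0,0,0,0,0.2],[0,0,0,0,0,0,0.2]]}}

```text
clock: 6.2
eef_pos: [462.9, 293.0, 335.4]
tcp_rot: [1.987, 1.57, 0.717]
contact_force: [-0.7, -0.3, -1.3]
opening: 0.299
```

Run:
```python
from h import *
for n in ('wrist','side','scene'): s,im,d,c=snap(n,n+'4'); 
print(s['eef_pos'],s['contact_force'],s['opening'])
zoom('side4',170,130,290,280,4,'z_side4');zoom('wrist4',180,150,330,300,4,'z_wrist4')
R=down(np.radians(-0.9-90)); print(plan(s['eef_pos'],R,s))
```

```text
[462.46833808 292.70955108 334.16464107] [-1.11657158  0.52791708 -1.84841417] 0.2961096878772685
(array([0., 0., 0.]), array([18.14,  0.04,  0.09]))
```

View pics/z_side4.png

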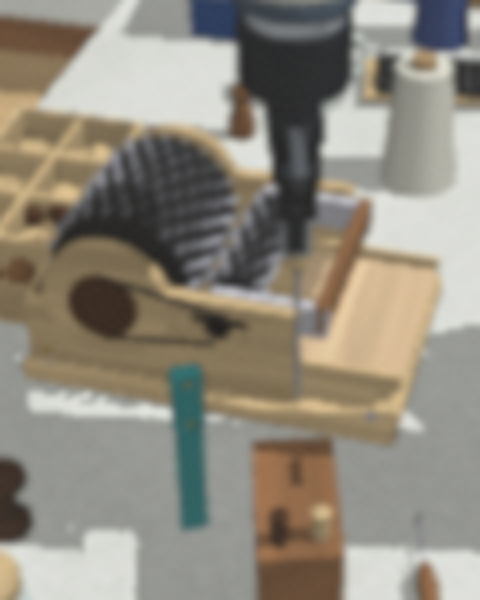

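View pics/wrist4.png

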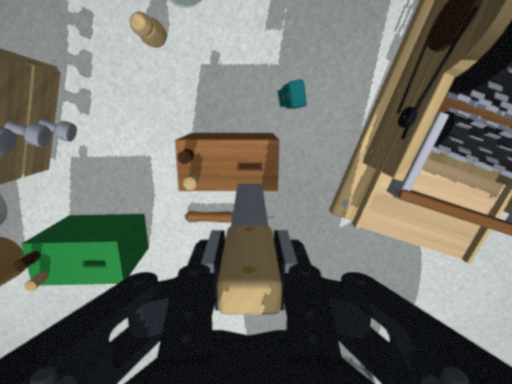

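View pics/z_wrist4.png

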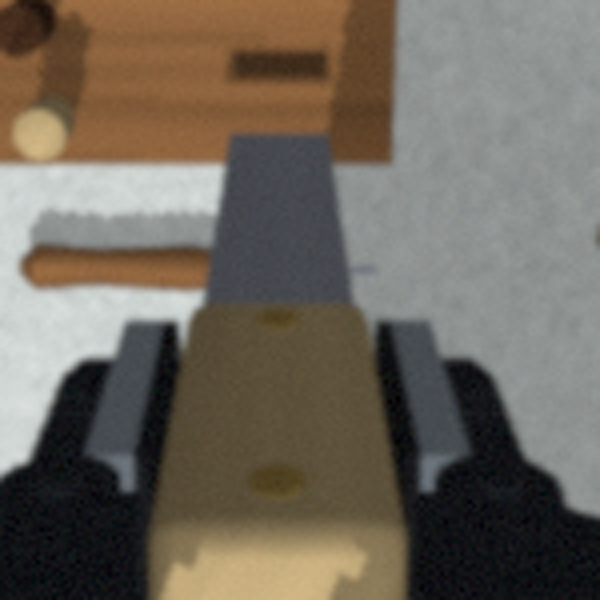

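The wrist view shows the whole feeler. The handle's lower edge is at row 226 and the blade's foot at (250,184), 25 px wide. The feeler hangs plumb in the tool, about 2.7 mm towards tool −y, with its foot 132 mm below the TCP. The slot mouth is visible at (250,166). Next I'll work these out exactly.

Run:
```python
from h import *
s,im,d,c=load('wrist4')
def tool(uv,depth):
    n=cv2.undistortPoints(np.array(uv,float).reshape(-1,1,2),c['mtx'],c['dist'])[:,0]; p=np.r_[n[0]*depth,depth,1]; return (c['mount']@p)[:3].round(1)
print('foot',[tool((250,183.75),z) for z in (278,282,286)], d[180:184,250])
print('handle low',tool((250.2,226.2),167.7), d[222:232:2,250])
s0=dict(s); 
sl=onplane([(237.5,162.5),(262,162.5),(262,170),(237.5,170),(249.75,166.25)],110,s,c); print('slot',sl.round(1))
s,im,d,c=load('wrist4'); P=cloud(s,d,c); print('blade z', P[178:192:3,250].round(0))
s2=r.sense(); s2['tcp_rot']=Ro.from_matrix(down(np.radians(-90.9))).as_euler('xyz'); print(s2['eef_pos'],plan((610,10,336),down(np.radians(-90.9)),s2))
```

```text
foot [array([125.9,   0.3,   1.6]), array([129.8,  -0.7,   1.6]), array([133.7,  -1.7,   1.6])] [378.6113  380.27023 379.25897 379.02505]
handle low [12.4  5.2  1.2] [191.45998 188.73784 168.31763 164.74203 161.49109]
slot [[460.8 307.  110. ]
 [470.  277.3 110. ]
 [460.8 274.3 110. ]
 [451.5 304.2 110. ]
 [460.8 290.7 110. ]]
blade z [[446. 286. 111.]
 [442. 285. 109.]
 [462. 291. 202.]
 [462. 291. 213.]
 [462. 291. 224.]]
[462.48596938 292.67961212 334.09076384] (array([-0.19, 15.19, 28.03]), array([-0., -0., -0.]))<sys>:0: UserWarning: Gimbal lock detected. Setting third angle to zero since it is not possible to uniquely determine all angles.
```

{"op": "jog_arm", "data": {"series": [[6.05,0,0,0,0,0,0.2],[6.05,0,0,0,0,0,0.2],[6.05,0,0,0,0,0,0.2],[0,0,0,0,1.9,3.5,0.2],[0,0,0,0,1.9,3.5,0.2],[0,0,0,0,1.9,3.5,0.2],[0,0,0,0,1.9,3.5,0.2],[0,0,0,0,1.9,3.5,0.2],[0,0,0,0,1.9,3.5,0.2],[0,0,0,0,1.9,3.5,0.2],[0,0,0,0,1.9,3.5,0.2],[0,0,0,0,0,0,0.2],[0,0,0,0,0,0,0.2],[0,0,0,0,0,0,0.2]]}}

```text
clock: 7.75
eef_pos: [609.9, 11.4, 334.6]
tcp_rot: [-1.816, 1.569, 2.881]
contact_force: [-0.1, -0.5, -0.5]
opening: 0.298
```

Run:
```python
from h import *
s,im,d,c=snap('wrist','w5'); print(s['eef_pos'],s['contact_force'],s['opening'],plan((610,10,336),down(np.radians(-90.9)),s),s['clock'])
zoom('w5',160,60,360,240,4,'z_w5')
```

```text
[609.92589471  11.36586903 334.56124043] [-0.10587123 -0.46315754 -0.48643418] 0.2975253140968401 (array([-0.14,  0.01,  0.14]), array([ 0.  , -0.02,  0.09])) 7.75
```

View pics/z_w5.png

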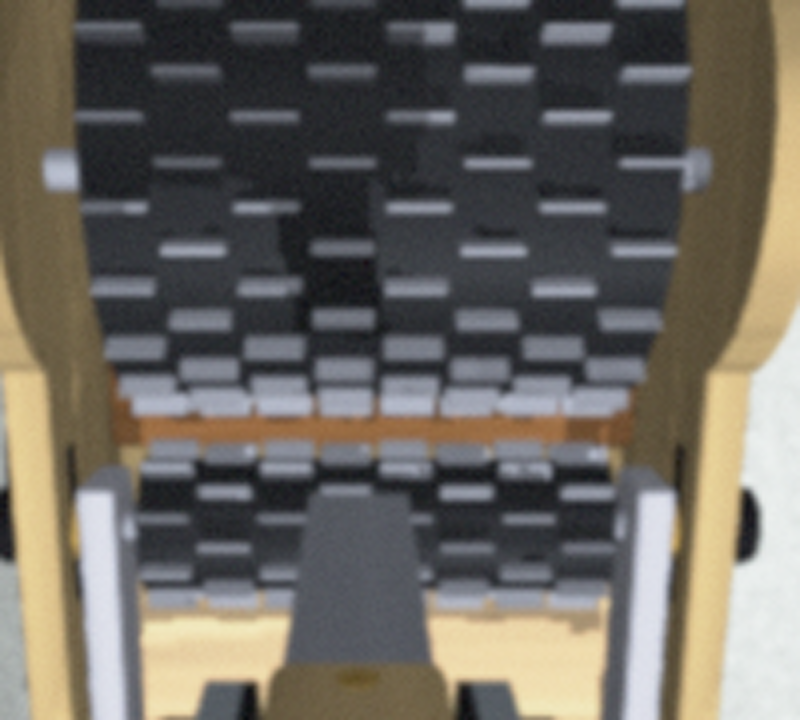

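The foot is now at about (250,184) over the gap, with the rail strip at rows 164–171. Next I'll check the gap position using tangent rays to the drums' circles from both views.

Run:
```python
from h import *
for t,rl,rs,us in (('w1',(105.5,104.5),(115.5,117),(256,)),('w5',(164,163),(171,172.5),(250,))):
    s,im,d,c=load(t)
    for nm,rows,zc,rad,sg in (('L',rl,105,75,1),('S',rs,105,28,-1)):
        for v in rows:
            D,p=rays((us[0],v),s,c); D=D[0]; dx,dz=D[0]/np.hypot(D[0],D[2]),D[2]/np.hypot(D[0],D[2])
            # line point at z=zc
            k=(zc-p[2])/D[2]; q=p+D*k; xc=q[0]+sg*rad/abs(dz)  # centre x at perpendicular distance rad
            print(t,nm,v,'front line x',round(xc-sg*rad,1),'at y',q[1].round(1))
```

```text
w1 L 105.5 front line x 611.7 at y 8.1
w1 L 104.5 front line x 612.7 at y 8.1
w1 S 115.5 front line x 601.7 at y 8.0
w1 S 117 front line x 600.1 at y 8.0
w5 L 164 front line x 610.5 at y 9.3
w5 L 163 front line x 611.7 at y 9.3
w5 S 171 front line x 599.2 at y 9.5
w5 S 172.5 front line x 597.2 at y 9.5
```

{"op": "jog_arm", "data": {"series": [[0,0,0,1.0,0,0,0.2],[0,0,0,1.5,0,0,0.2],[0,0,0,1.5,0,0,0.2],[0,0,0,1.5,0,0,0.2],[0,0,0,1.0,0,0,0.2],[0,0,0,0.5,0,0,0.2],[0,0,0,0.5,0,0,0.2],[0,0,0,0.5,0,0,0.2],[0,0,0,0,0,0,0.2],[0,0,0,0,0,0,0.2]]}}

```text
clock: 8.8
eef_pos: [610.7, 10.6, 255.6]
tcp_rot: [1.594, 1.57, 0.007]
contact_force: [0.6, -0.1, -0.8]
opening: 0.302
```

Run:
```python
from h import *
s,im,d,c=snap('wrist','w6'); print(s['eef_pos'],s['contact_force'],s['opening'],plan((610,10,336),down(np.radians(-90.9)),s),s['clock'])
snap('side','side6');zoom('w6',160,60,360,240,4,'z_w6');zoom('side6',140,130,300,260,5,'z_side6')
```

```text
[610.73879035  10.64330588 255.55856951] [ 0.61028284 -0.13448795 -0.78160303] 0.3018877840697636 (array([-8.04, -0.07,  0.07]), array([-0.02, -0.  , -0.02])) 8.8
```

View pics/z_w6.png

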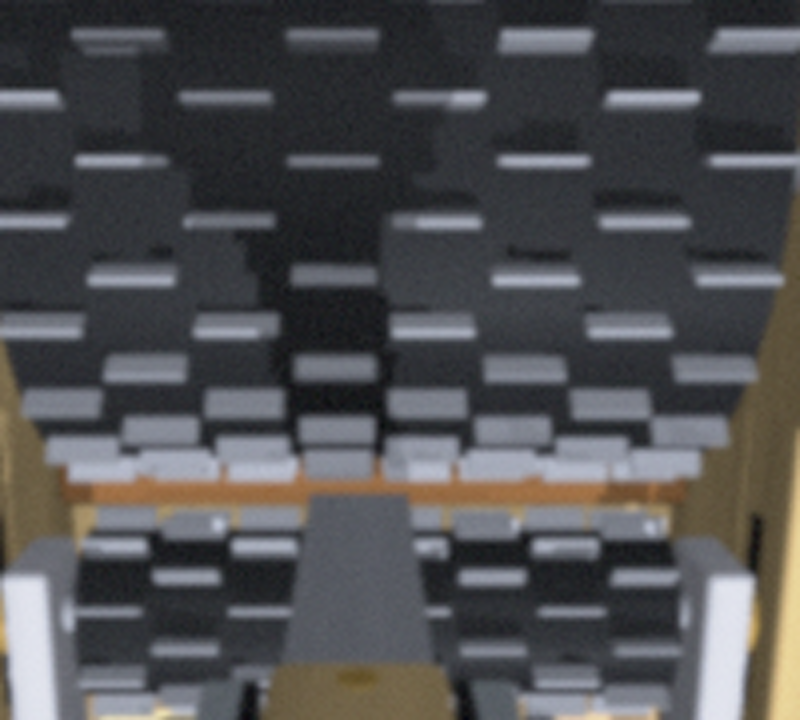

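View pics/z_side6.png

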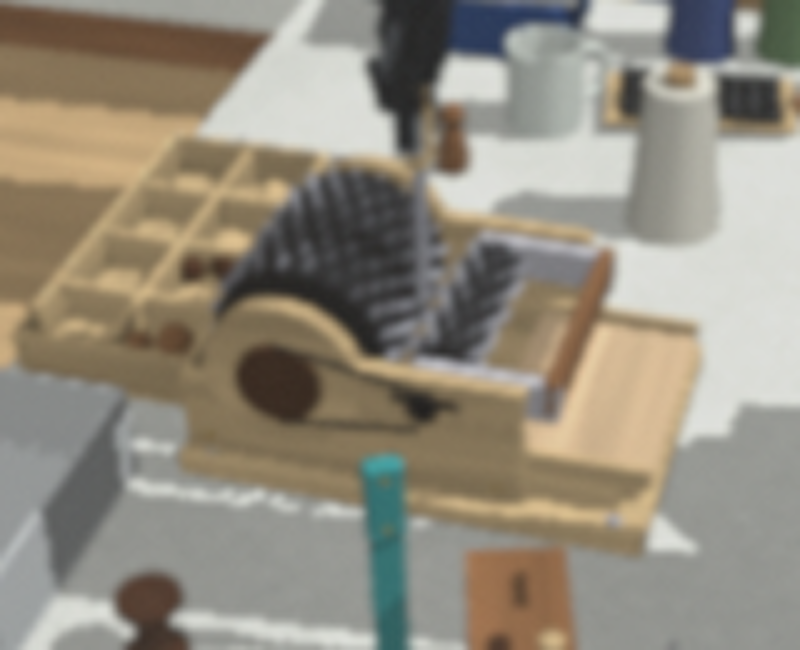

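Run:
```python
from h import *
s,im,d,c=load('w6')
print('foot back face',onplane((250,183.6),s['eef_pos'][2]-132.4,s,c).round(1))
for nm,rows,zc,rad,sg in (('L',(179.3,178.5),105,75,1),('S',(186,187),105,28,-1)):
    for v in rows:
        D,p=rays((250,v),s,c); D=D[0]; dz=D[2]/np.hypot(D[0],D[2]); q=p+D*((zc-p[2])/D[2]); print(nm,v,'line x',round(q[0]+sg*rad/abs(dz)-sg*rad,1))
```

```text
foot back face [[609.7   8.9 123.2]]
L 179.3 line x 611.8
L 178.5 line x 612.6
S 186 line x 601.4
S 187 line x 600.3
```

{"op": "jog_arm", "data": {"series": [[0,0,0,0,-0.13,0,0.2],[0,0,0,0.4,0,0,0.2],[0,0,0,0.4,0,0,0.2],[0,0,0,0.5,0,0,0.2],[0,0,0,0.5,0,0,0.2],[0,0,0,0.5,0,0,0.2],[0,0,0,0.5,0,0,0.2],[0,0,0,0,0,0,0.2],[0,0,0,0,0,0,0.2]]}}

```text
clock: 9.8
eef_pos: [609.3, 10.7, 227.1]
tcp_rot: [-1.504, 1.57, -3.091]
contact_force: [0.1, 0.0, -1.2]
opening: 0.298
```

{"op": "jog_arm", "data": {"series": [[0,0,0,0.5,0,0,0.2],[0,0,0,0.5,0,0,0.2],[0,0,0,0.5,0,0,0.2],[0,0,0,0.5,0,0,0.2],[0,0,0,0.5,0,0,0.2],[0,0,0,0.5,0,0,0.2],[0,0,0,0.5,0,0,0.2],[0,0,0,0.5,0,0,0.2],[0,0,0,0.4,0,0,0.2],[0,0,0,0.2,0,0,0.2],[0,0,0,0,0,0,0.2],[0,0,0,0,0,0,0.2]]}}

```text
clock: 11.0
eef_pos: [609.4, 10.7, 181.4]
tcp_rot: [1.621, 1.571, 0.034]
contact_force: [-0.1, -0.0, -1.6]
opening: 0.301
```

{"op": "jog_arm", "data": {"series": [[0,0,0,0.2,0,0,0.2],[0,0,0,0.2,0,0,0.2],[0,0,0,0.2,0,0,0.2],[0,0,0,0,0,0,0.2],[0,0,0,0,0,0,0.2]]}}

```text
clock: 11.5
eef_pos: [610.1, 10.7, 176.6]
tcp_rot: [1.566, 1.569, -0.02]
contact_force: [0.0, 0.0, 8.4]
opening: 0.301
```

{"op": "jog_arm", "data": {"series": [[0,0,0,0.1,0,0,0.2],[0,0,0,0.1,0,0,0.2],[0,0,0,0,0,0,0.2],[0,0,0,0,0,0,0.2]]}}

```text
clock: 11.9
eef_pos: [611.4, 10.6, 176.3]
tcp_rot: [1.548, 1.566, -0.039]
contact_force: [-1.2, -0.9, 18.9]
opening: 0.301
```

{"op": "jog_arm", "data": {"series": [[0,0,0,-0.2,0,0,0.2],[0,0,0,-0.1,0.1,0,0.2],[0,0,0,0,0.1,0,0.2],[0,0,0,0,0,0,0.2],[0,0,0,0,0,0,0.2]]}}

```text
clock: 12.4
eef_pos: [611.3, 10.7, 176.4]
tcp_rot: [-1.453, 1.571, -3.039]
contact_force: [-1.5, 0.1, 5.5]
opening: 0.301
```

{"op": "jog_arm", "data": {"series": [[0,0,0,-0.08,0.1,0,0.2],[0,0,0,0,0.1,0,0.2],[0,0,0,0,0,0,0.2],[0,0,0,0,0,0,0.2]]}}

```text
clock: 12.8
eef_pos: [613.2, 10.6, 176.7]
tcp_rot: [-1.6, 1.57, 3.096]
contact_force: [0.0, 0.0, -0.6]
opening: 0.302
```

{"op": "jog_arm", "data": {"series": [[0,0,0,0,0.1,0,0.2],[0,0,0,0,0,0,0.2],[0,0,0,0,0,0,0.2]]}}

```text
clock: 13.1
eef_pos: [614.0, 10.6, 176.9]
tcp_rot: [-1.577, 1.57, 3.12]
contact_force: [-1.5, 0.1, -1.0]
opening: 0.301
```

{"op": "jog_arm", "data": {"series": [[0,0,0,0,0.1,0,0.2],[0,0,0,0,0,0,0.2],[0,0,0,0,0,0,0.2]]}}

```text
clock: 13.4
eef_pos: [614.7, 10.6, 176.9]
tcp_rot: [-1.541, 1.569, -3.128]
contact_force: [-3.5, -0.1, -1.8]
opening: 0.295
```

Contact with the large drum came at TCP x ≈ 613.6, so the blade's back face is near 612.4 and agrees with the pictures. I'll back off 1 mm, lower a touch, release and retreat upward.

{"op": "jog_arm", "data": {"series": [[0,0,0,0.05,-0.1,0,0.2],[0,0,0,0.05,0,0,0.2],[0,0,0,0,0,0,0.2],[0,0,0,0,0,0,0.6],[0,0,0,0,0,0,0.6],[0,0,0,0,0,0,0.6],[0,0,0,0,0,0,0.6],[0,0,0,-0.5,0,0,0.6],[0,0,0,-1.5,0,0,0.6],[0,0,0,-2.0,0,0,0.6],[0,0,0,-2.0,0,0,0.6],[0,0,0,-1.0,0,0,0.6],[0,0,0,0,0,0,0.6]]}}

```text
clock: 14.7
eef_pos: [615.4, 10.6, 248.5]
tcp_rot: [1.599, 1.567, 0.012]
contact_force: [0.1, 0.2, -0.0]
opening: 0.599
```

Run:
```python
from h import *
s,im,d,c=snap('wrist','w7'); print(s['eef_pos'],s['contact_force'],s['opening'],s['clock'])
P=cloud(s,d,c); h=(P[...,2]>205)&(P[...,2]<235)&(np.mgrid[:384,:512][0]<330); 
ys,xs=h.nonzero(); print(len(ys), np.nanmean(P[h],0) if len(ys) else '')
```

```text
[615.38212784  10.58468594 248.45902987] [ 0.1381245   0.20952639 -0.01251891] 0.5988728378976322 14.7
1139 [614.75941959  10.01016498 218.30760954]
```

View pics/w7.png

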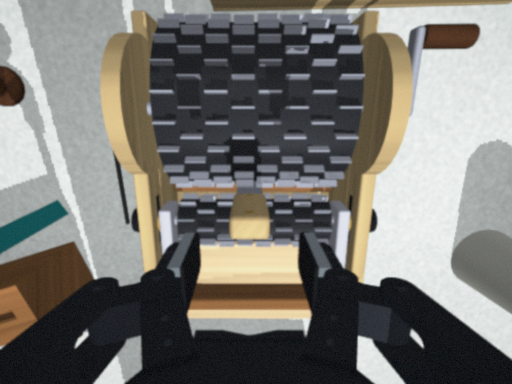

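The feeler stands by itself in the gap, with the handle top at (250,222). The drums, cheeks and the tie bar at row 305 are undisturbed. Next I'll go in front of the tie bar.

{"op": "jog_arm", "data": {"series": [[0,0,0,0,-4.1,0.09,0.6],[0,0,0,0,-4.1,0.09,0.6],[0,0,0,0,-4.1,0.09,0.6],[0,0,0,0,-4.1,0.09,0.6],[0,0,0,0,0,0,0.5],[0,0,0,3.0,0,0,0.5],[0,0,0,4.0,0,0,0.5],[0,0,0,4.0,0,0,0.5],[0,0,0,3.0,0,0,0.5],[0,0,0,1.0,0,0,0.5],[0,0,0,0,0,0,0.5],[0,0,0,0,0,0,0.5]]}}

```text
clock: 15.95
eef_pos: [451.0, 9.6, 96.8]
tcp_rot: [1.631, 1.57, 0.044]
contact_force: [0.8, -0.2, 0.5]
opening: 0.502
```

Run:
```python
from h import *
s,im,d,c=snap('wrist','w8'); print(s['eef_pos'],s['contact_force'],s['opening'],s['clock'],plan((450,10,98),down(np.radians(-90.9)),s))
```

```text
[451.04834006   9.63493261  96.80681826] [ 0.82173998 -0.22703704  0.51166233] 0.5022125358471438 15.95 (array([-0.12, -0.11, -0.03]), array([-0.01, -0.  , -0.04]))
```

View pics/w8.png

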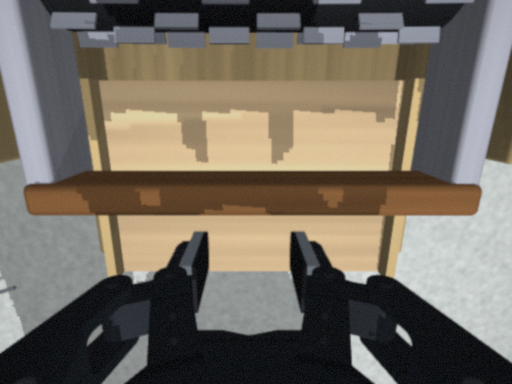

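The fingers stand clear in front of the bar, whose front edge is at row 215. I'll advance to touch.

{"op": "jog_arm", "data": {"series": [[0,0,0,0,0.5,0,0.5],[0,0,0,0,0.5,0,0.5],[0,0,0,0,0.3,0,0.5],[0,0,0,0,0.2,0,0.5],[0,0,0,0,0.2,0,0.5],[0,0,0,0,0,0,0.5],[0,0,0,0,0,0,0.5]]}}

```text
clock: 16.7
eef_pos: [467.0, 9.3, 96.0]
tcp_rot: [-1.544, 1.57, -3.131]
contact_force: [-1.4, 0.6, 1.0]
opening: 0.502
```

{"op": "jog_arm", "data": {"series": [[0,0,0,0,0.1,0,0.5],[0,0,0,0,0.1,0,0.5],[0,0,0,0,0,0,0.5]]}}

```text
clock: 17.0
eef_pos: [466.9, 9.3, 95.6]
tcp_rot: [-1.544, 1.566, -3.131]
contact_force: [-9.4, 0.2, 6.7]
opening: 0.502
```

{"op": "jog_arm", "data": {"series": [[0,0,0,0,0.1,0,0.5],[0,0,0,0,0.1,0,0.5],[0,0,0,0,0,0,0.5]]}}

```text
clock: 17.3
eef_pos: [468.0, 9.3, 95.5]
tcp_rot: [-1.546, 1.564, -3.133]
contact_force: [-11.4, -0.1, 7.4]
opening: 0.502
```

{"op": "jog_arm", "data": {"series": [[0,0,0,0,0.1,0,0.5],[0,0,0,0,0.1,0,0.5],[0,0,0,0,0.1,0,0.5],[0,0,0,0,0,0,0.5],[0,0,0,0,0,0,0.5]]}}

```text
clock: 17.8
eef_pos: [470.9, 9.2, 95.4]
tcp_rot: [-1.552, 1.564, -3.139]
contact_force: [-11.8, -0.1, 7.2]
opening: 0.496
```

{"op": "jog_arm", "data": {"series": [[0,0,0,0,0.05,0,0.5],[0,0,0,0,0.05,0,0.5],[0,0,0,0,0,0,0.5]]}}

```text
clock: 18.1
eef_pos: [471.8, 9.2, 95.4]
tcp_rot: [-1.547, 1.564, -3.134]
contact_force: [-12.4, -0.7, 8.4]
opening: 0.498
```

Run:
```python
from h import *
s,im,d,c=snap('scene','scene9'); print(s['eef_pos'],s['contact_force'],s['clock'])
snap('side','side9');snap('wrist','w9'); zoom('side9',140,130,300,260,5,'z_side9');zoom('scene9',190,150,330,270,5,'z_scene9')
```

```text
[471.8225529    9.18791138  95.42390936] [-12.43856883  -0.71350819   8.35532378] 18.1
```

View pics/z_side9.png

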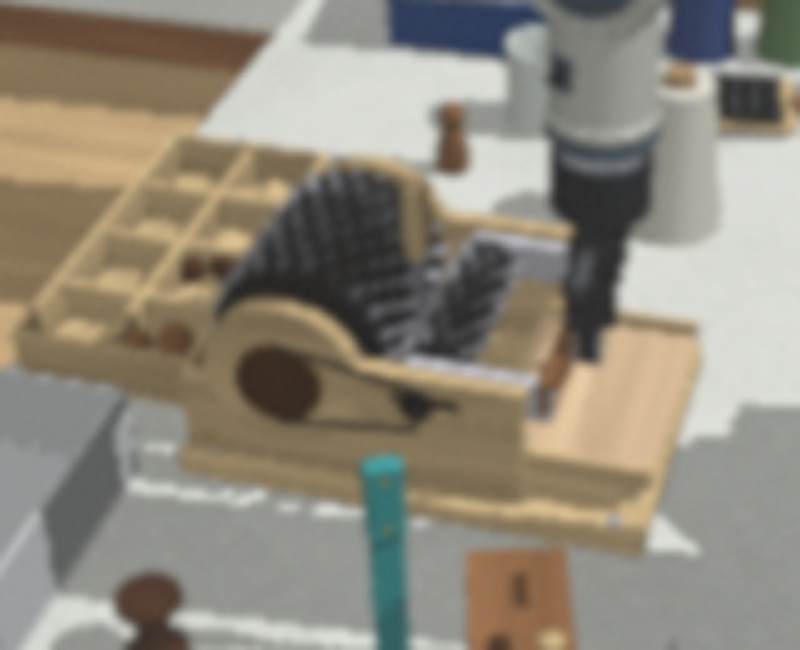

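View pics/w9.png

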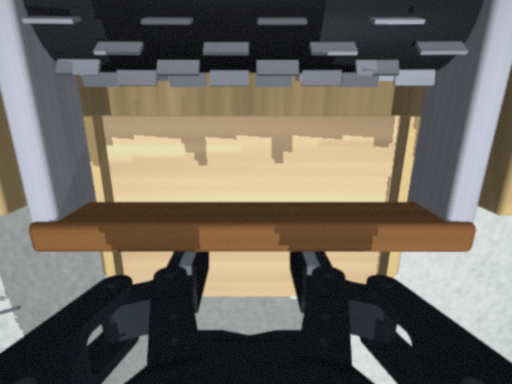

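{"op": "jog_arm", "data": {"series": [[0,0,0,0,0.05,0,0.5],[0,0,0,0,0.05,0,0.5],[0,0,0,0,0,0,0.5]]}}

```text
clock: 18.55
eef_pos: [472.8, 9.2, 95.5]
tcp_rot: [-1.551, 1.564, -3.138]
contact_force: [-11.6, -0.8, 6.7]
opening: 0.499
```

{"op": "jog_arm", "data": {"series": [[0,0,0,0,0.05,0,0.5],[0,0,0,0,0,0,0.5],[0,0,0,0,0,0,0.5]]}}

```text
clock: 18.85
eef_pos: [473.3, 9.2, 95.4]
tcp_rot: [-1.547, 1.564, -3.134]
contact_force: [-10.7, 0.1, 7.2]
opening: 0.499
```

{"op": "jog_arm", "data": {"series": [[0,0,0,0,0.05,0,0.5],[0,0,0,0,0,0,0.5],[0,0,0,0,0,0,0.5]]}}

```text
clock: 19.15
eef_pos: [473.6, 9.2, 95.4]
tcp_rot: [-1.551, 1.564, -3.138]
contact_force: [-11.8, 1.0, 8.6]
opening: 0.501
```

{"op": "jog_arm", "data": {"series": [[0,0,0,0,0.05,0,0.5],[0,0,0,0,0,0,0.5],[0,0,0,0,0,0,0.5]]}}

```text
clock: 19.45
eef_pos: [473.9, 9.2, 95.4]
tcp_rot: [-1.548, 1.563, -3.134]
contact_force: [-13.3, 0.4, 9.3]
opening: 0.5
```

{"op": "jog_arm", "data": {"series": [[0,0,0,0,0.05,0,0.5],[0,0,0,0,0,0,0.5],[0,0,0,0,0,0,0.5]]}}

```text
clock: 19.75
eef_pos: [474.1, 9.2, 95.4]
tcp_rot: [-1.549, 1.563, -3.135]
contact_force: [-13.7, 0.3, 10.7]
opening: 0.5
```

Run:
```python
from h import *
a=r.sense(); s,im,d,c=snap('scene','scene10'); b=r.sense()
for q in (a,b): print(q['eef_pos'],q['contact_force'],q['clock'])
zoom('scene10',190,150,330,270,5,'z_scene10')
```

```text
[474.11202474   9.16702783  95.36546853] [-13.65668689   0.2630049   10.7245318 ] 19.75
[474.1158291    9.1549108   95.37149421] [-13.92765408   0.46991241  11.10470741] 19.8
```

View pics/z_scene10.png

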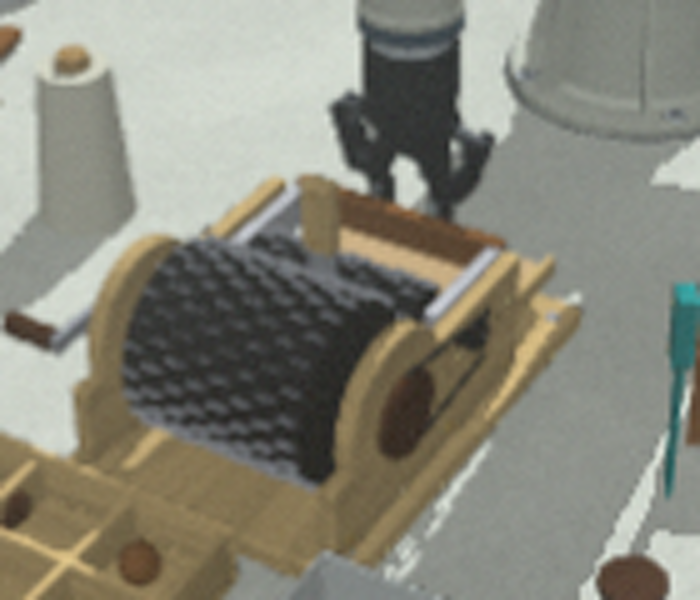

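{"op": "jog_arm", "data": {"series": [[0,0,0,0,0.05,0,0.5],[0,0,0,0,0,0,0.5],[0,0,0,0,0,0,0.5]]}}

```text
clock: 20.1
eef_pos: [474.4, 9.1, 95.3]
tcp_rot: [-1.549, 1.562, -3.136]
contact_force: [-14.8, -0.2, 10.6]
opening: 0.502
```

Nip is estimated at 3–4 N: 14.8 N against a baseline of about 11.6 N, with onset at TCP x ≈ 473.45 and now 474.4. I'll back away and rise.

{"op": "jog_arm", "data": {"series": [[0,0,0,0,-0.3,0,0.5],[0,0,0,0,-0.7,0,0.5],[0,0,0,0,-1.0,0,0.6],[0,0,0,-3.0,0,0,0.6],[0,0,0,-4.0,0,0,0.6],[0,0,0,-4.0,0,0,0.6],[0,0,0,-4.0,0,0,0.6],[0,0,0,0,4.0,-0.07,0.6],[0,0,0,0,4.0,-0.07,0.6],[0,0,0,0,4.0,-0.07,0.6],[0,0,0,0,3.5,-0.06,0.6],[0,0,0,0,0,0,0.6],[0,0,0,0,0,0,0.6]]}}

```text
clock: 21.4
eef_pos: [613.2, 9.7, 245.3]
tcp_rot: [-1.563, 1.569, 3.133]
contact_force: [-1.3, -0.5, -0.2]
opening: 0.603
```

Run:
```python
from h import *
s,im,d,c=snap('wrist','w11'); print(s['eef_pos'],s['contact_force'],s['opening'],s['clock'])
zoom('w11',170,140,330,260,5,'z_w11')
```

```text
[613.20760062   9.74579504 245.33832639] [-1.33940434 -0.52669646 -0.1775503 ] 0.6028759176515689 21.4
```

View pics/z_w11.png

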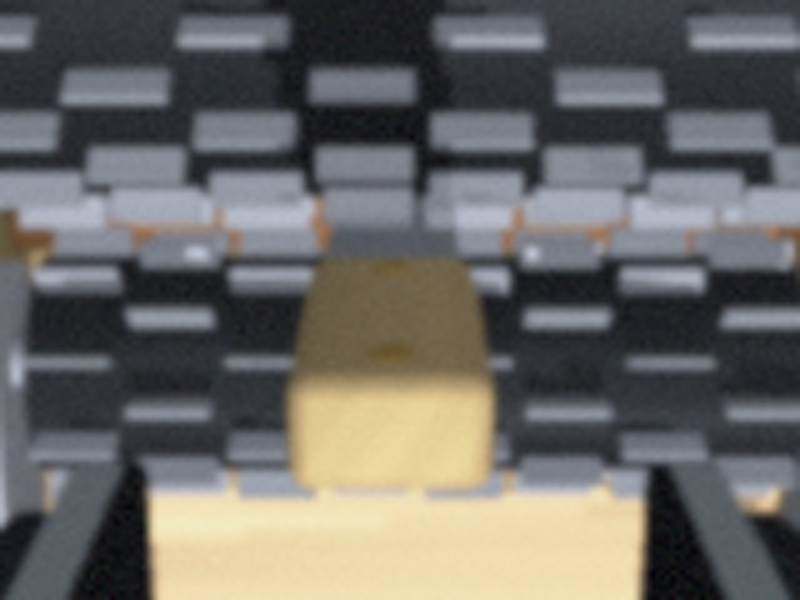

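The gap is nearly closed on the blade, and the handle top is at rows 215–238, columns 228–269. Next I'll measure its centre and tilt.

Run:
```python
from h import *
s,im,d,c=load('w11')
t=onplane([(248.2,214.6),(248.2,237.6),(227.6,226),(268.8,226)],220,s,c); print(t.round(1))
print('handle low back edge z160',onplane((249,192),160,s,c).round(1))
ctr=t[:2].mean(0); print(ctr, plan((ctr[0],t[2:,1].mean(),176.5),down(np.radians(-90.9)),s))
```

```text
[[620.7   9.4 220. ]
 [605.3   9.7 220. ]
 [613.4  22.3 220. ]
 [613.   -3.2 220. ]]
handle low back edge z160 [[617.4   9.  160. ]]
[613.0150531    9.56096775 220.        ] (array([ 6.88, -0.01,  0.02]), array([-0.01,  0.  ,  0.08]))
```

{"op": "jog_arm", "data": {"series": [[0,0,0,1.5,-0.05,0.02,0.6],[0,0,0,2.0,0,0,0.6],[0,0,0,2.0,0,0,0.6],[0,0,0,1.2,0,0,0.6],[0,0,0,0,0,0,0.6],[0,0,0,0,0,0,0.6]], "force": 25}}

```text
clock: 22.05
eef_pos: [613.1, 9.5, 179.3]
tcp_rot: [-1.299, 1.571, -2.886]
contact_force: [0.3, 0.1, -0.1]
opening: 0.598
```

{"op": "jog_arm", "data": {"series": [[0,0,0,0,0,0,0.4],[0,0,0,0,0,0,0.2],[0,0,0,0,0,0,0.2],[0,0,0,0,0,0,0.2],[0,0,0,0,0,0,0.2]], "force": 25}}

```text
clock: 22.55
eef_pos: [613.9, 9.7, 180.1]
tcp_rot: [1.811, 1.569, 0.225]
contact_force: [-1.0, 0.9, 5.7]
opening: 0.302
```

{"op": "jog_arm", "data": {"series": [[0,0,0,-0.1,0,0,0.2],[0,0,0,-0.1,0,0,0.2],[0,0,0,-0.1,0,0,0.2],[0,0,0,-0.1,0,0,0.2],[0,0,0,-0.1,0,0,0.2]]}}

```text
clock: 23.05
eef_pos: [613.4, 9.4, 184.0]
tcp_rot: [0.772, 1.57, -0.814]
contact_force: [2.8, 0.1, -4.5]
opening: 0.305
```

{"op": "jog_arm", "data": {"series": [[0,0,0,-0.1,0,0,0.2],[0,0,0,-0.1,0,0,0.2],[0,0,0,-0.1,0,0,0.2]]}}

```text
clock: 23.35
eef_pos: [613.3, 9.5, 187.2]
tcp_rot: [1.232, 1.571, -0.355]
contact_force: [2.5, -0.2, -3.6]
opening: 0.298
```

{"op": "jog_arm", "data": {"series": [[0,0,0,-0.1,0,0,0.2],[0,0,0,-0.1,0,0,0.2],[0,0,0,-0.1,0,0,0.2]]}}

```text
clock: 23.65
eef_pos: [613.3, 9.5, 190.2]
tcp_rot: [1.503, 1.571, -0.084]
contact_force: [2.8, -0.4, -3.6]
opening: 0.303
```

Fz is −3.6 N including about 0.8 N weight, so the drag is about 3 N. The side pull Fx is +2.8 N, so I'll ease +x slightly and keep drawing slowly.

{"op": "jog_arm", "data": {"series": [[0,0,0,-0.1,0.03,0,0.2],[0,0,0,-0.1,0.03,0,0.2],[0,0,0,-0.1,0,0,0.2],[0,0,0,-0.1,0,0,0.2]]}}

```text
clock: 24.05
eef_pos: [613.6, 9.5, 194.0]
tcp_rot: [-1.602, 1.57, 3.094]
contact_force: [1.0, 0.2, -4.1]
opening: 0.298
```

{"op": "jog_arm", "data": {"series": [[0,0,0,-0.1,0.01,0,0.2],[0,0,0,-0.1,0.01,0,0.2],[0,0,0,-0.1,0,0,0.2],[0,0,0,-0.1,0,0,0.2]]}}

```text
clock: 24.45
eef_pos: [613.8, 9.5, 198.0]
tcp_rot: [-1.619, 1.57, 3.077]
contact_force: [-0.1, -0.8, -5.1]
opening: 0.301
```

{"op": "jog_arm", "data": {"series": [[0,0,0,-0.1,0.01,0,0.2],[0,0,0,-0.1,0.01,0,0.2],[0,0,0,-0.1,0,0,0.2],[0,0,0,-0.1,0,0,0.2]]}}

```text
clock: 24.85
eef_pos: [614.0, 9.5, 202.0]
tcp_rot: [-1.552, 1.57, -3.138]
contact_force: [-0.0, 0.5, -4.9]
opening: 0.301
```

A balanced draw gives Fz ≈ −5 N, so about 4 N of drag with no side force, which is inside the 2–6 N window. I'll keep drawing it out.

{"op": "jog_arm", "data": {"series": [[0,0,0,-0.2,0.01,0,0.2],[0,0,0,-0.3,0.01,0,0.2],[0,0,0,-0.4,0.01,0,0.2],[0,0,0,-0.4,0.01,0,0.2],[0,0,0,-0.4,0.01,0,0.2],[0,0,0,-0.4,0,0,0.2]]}}

```text
clock: 25.45
eef_pos: [614.6, 9.5, 223.4]
tcp_rot: [-1.522, 1.571, -3.109]
contact_force: [-0.8, 0.8, -6.3]
opening: 0.304
```

{"op": "jog_arm", "data": {"series": [[0,0,0,-0.5,0,0,0.2],[0,0,0,-0.5,0,0,0.2],[0,0,0,-0.5,0,0,0.2],[0,0,0,-0.5,0,0,0.2],[0,0,0,-0.5,0,0,0.2],[0,0,0,-0.5,0,0,0.2]]}}

```text
clock: 26.05
eef_pos: [615.2, 9.5, 254.1]
tcp_rot: [1.597, 1.569, 0.011]
contact_force: [0.9, -0.9, -1.2]
opening: 0.298
```

Free of the nip, with Fz back to −1.2 N. I'll raise it and carry it back over the block.

{"op": "jog_arm", "data": {"series": [[0,0,0,-1.6,0,0,0.2],[0,0,0,-2.0,0,0,0.2],[0,0,0,-2.0,0,0,0.2],[0,0,0,-2.0,0,0,0.2],[0,0,0,-0.6,0,0,0.2],[0,0,0,0,-1.97,-3.5,0.2],[0,0,0,0,-1.97,-3.5,0.2],[0,0,0,0,-1.97,-3.5,0.2],[0,0,0,0,-1.97,-3.5,0.2],[0,0,0,0,-1.97,-3.5,0.2],[0,0,0,0,-1.97,-3.5,0.2],[0,0,0,0,-1.97,-3.5,0.2],[0,0,0,0,-1.97,-3.5,0.2],[-6.02,0,0,0,0,0,0.2],[-6.02,0,0,0,0,0,0.2],[-6.02,0,0,0,0,0,0.2],[0,0,0,0,0,0,0.2],[0,0,0,0,0,0,0.2],[0,0,0,0,0,0,0.2]]}}

```text
clock: 27.95
eef_pos: [461.7, 291.9, 335.0]
tcp_rot: [2.334, 1.571, 1.06]
contact_force: [0.3, -0.3, -1.3]
opening: 0.301
```

Run:
```python
from h import *
s,im,d,c=snap('wrist','w12'); print(s['eef_pos'],s['contact_force'],s['opening'],s['clock'],plan((462,292,336),down(np.radians(17.16-90)),s))
zoom('w12',180,130,330,280,5,'z_w12')
```

```text
[461.6811706  291.87858468 335.03316321] [ 0.3268464  -0.28988813 -1.3292902 ] 0.3011207711926114 27.95 (array([-0.1 ,  0.03, -0.  ]), array([-0.15, -0.  , -0.  ]))
```

View pics/z_w12.png

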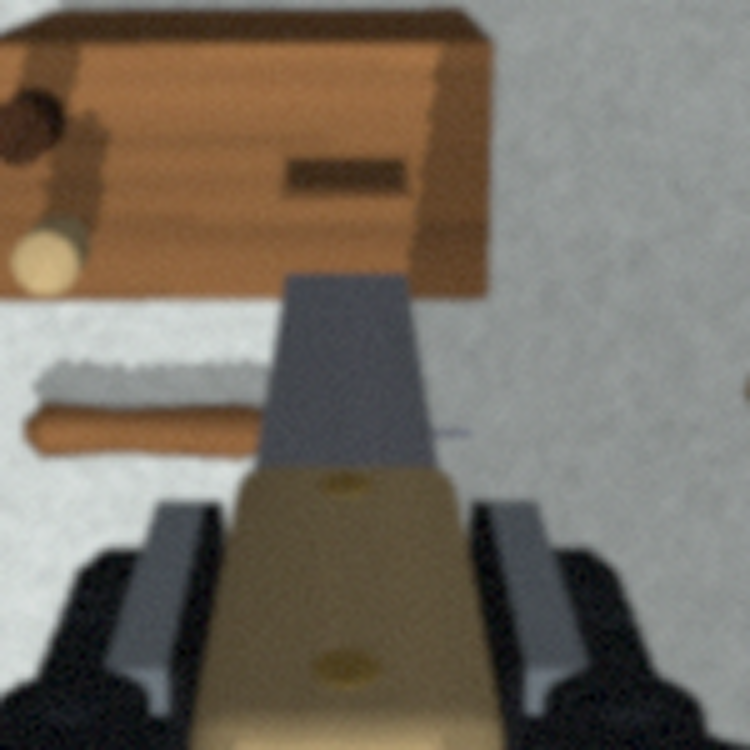

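The foot edge is at row 185, columns 237–262. The slot is at rows 162–169, columns 237–261. By contact, the foot is now 140 mm below the TCP. Next I'll work out the offset.

Run:
```python
from h import *
s,im,d,c=load('w12'); M=c['mount']
def atx(uv,x):
    n=cv2.undistortPoints(np.array(uv,float).reshape(-1,1,2),c['mtx'],c['dist'])[0,0]; D=M[:3,:3]@np.r_[n,1]; k=(x-M[0,3])/D[0]; return M[:3,3]+k*D
f=atx((249.3,185),140.1); h=atx((249.8,223.4),140.1-120); print('foot +y face',f.round(1),'handle low +y face',h.round(1))
R=rpy(s['tcp_rot']); sl=onplane((249.2,165.2),110,s,c)[0]; print('slot',sl.round(1))
g=R.T@(sl-s['eef_pos']); print('slot in tool',g.round(1),'foot centre y',f[1]-1.5, 'handle centre y',h[1]-8, 'shift ty',(g[1]-f[1]+1.5).round(1),'tz',(g[2]-f[2]).round(1))
# same estimate in wrist4 (first grasp; blade was in slot at tool position then)
s,im,d,c=load('wrist4'); f=atx((250,183.75),136.5); h=atx((250.2,226.2),16.5); print('first: foot',f.round(1),'handle',h.round(1)); sl=onplane((249.75,166.25),110,s,c)[0]; print('slot',sl.round(1), 'foot ctr world',(s['eef_pos']+rpy(s['tcp_rot'])@np.r_[136.5,f[1]-1.5,f[2]]).round(1))
```

```text
foot +y face [140.1  -4.7   0.9] handle low +y face [20.1  3.7  1. ]
slot [460.7 290.6 110. ]
slot in tool [225.   -1.4   0.9] foot centre y -6.179119914164318 handle centre y -4.280841049798468 shift ty 4.8 tz -0.0
first: foot [136.5  -2.4   1.6] handle [16.5  3.4  1.3]
slot [460.8 290.7 110. ] foot ctr world [459.7 290.4 198.9]
```

{"op": "jog_arm", "data": {"series": [[-0.1,0,0.9,0,0.2,0,0.2],[0,0,0,1.5,0,0,0.2],[0,0,0,2.0,0,0,0.2],[0,0,0,2.0,0,0,0.2],[0,0,0,1.5,0,0,0.2],[0,0,0,0.5,0,0,0.2],[0,0,0,0,0,0,0.2],[0,0,0,0,0,0,0.2]]}}

```text
clock: 28.8
eef_pos: [465.1, 293.1, 260.9]
tcp_rot: [1.587, 1.554, 0.317]
contact_force: [0.1, 0.2, -0.2]
opening: 0.298
```

Run:
```python
from h import *
s,im,d,c=snap('wrist','w13'); print(s['eef_pos'],s['contact_force'],s['opening'],s['clock'])
zoom('w13',180,130,330,280,5,'z_w13')
```

```text
[465.09508608 293.13833561 260.88175018] [ 0.12402981  0.24136787 -0.17233067] 0.29804696841654155 28.8
```

View pics/z_w13.png

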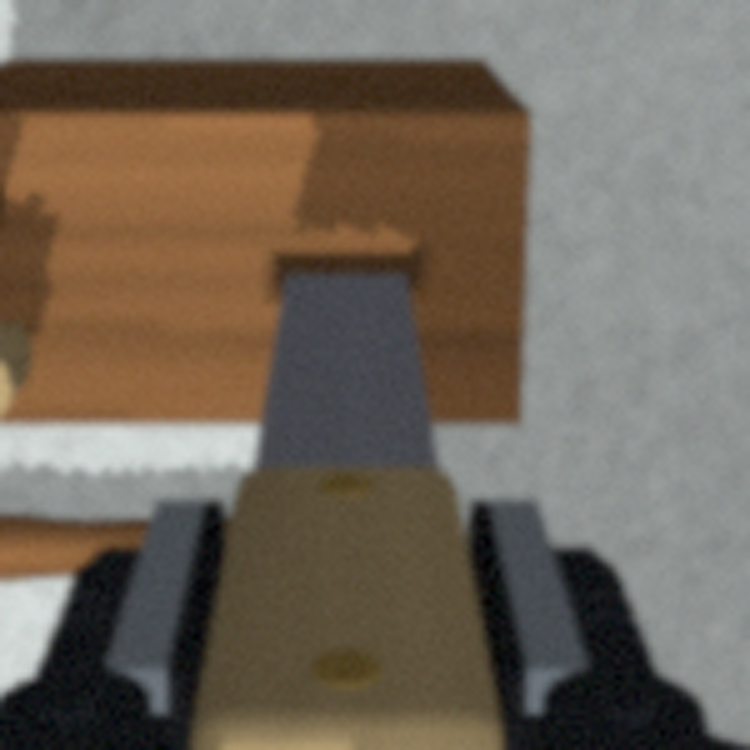

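Run:
```python
from h import *
s,im,d,c=load('w13'); M=c['mount']
def atx(uv,x):
    n=cv2.undistortPoints(np.array(uv,float).reshape(-1,1,2),c['mtx'],c['dist'])[0,0]; D=M[:3,:3]@np.r_[n,1]; k=(x-M[0,3])/D[0]; return M[:3,3]+k*D
R=rpy(s['tcp_rot']); A=np.array([np.cos(np.radians(17.16)),np.sin(np.radians(17.16)),0]); slot=np.array([460.8,290.8,0])
print('down axis',R[:,0].round(4))
for x in (136.5,140.1):
    f=s['eef_pos']+R@atx((249.3,184.3),x); f0=f; print('foot face',f.round(1),'rel slot x',((f-slot)@A).round(1),'-> centre',((f-slot)@A-1.5).round(1))
for v in (180.4,): 
    e=onplane((249.3,v),110,s,c)[0]; print('far edge',e.round(1),((e-slot)@A).round(1))
e=onplane([(180+272/5,183),(180+420/5,183)],110,s,c); print('slot ends y',e.round(1));
```

```text
down axis [ 0.0161  0.0053 -0.9999]
foot face [464.7 292.1 124.4] rel slot x 4.1 -> centre 2.6
foot face [463.8 291.8 120.7] rel slot x 3.2 -> centre 1.7
far edge [465.3 292.3 110. ] 4.7
slot ends y [[458.1 306.1 110. ]
 [467.1 276.9 110. ]]
```

{"op": "jog_arm", "data": {"series": [[0,0,0,0,-0.17,0,0.2],[0,0,0,0.3,-0.005,0,0.2],[0,0,0,0.4,-0.007,0,0.2],[0,0,0,0.4,-0.007,0,0.2],[0,0,0,0.4,-0.007,0,0.2],[0,0,0,0.5,-0.008,0,0.2],[0,0,0,0,0,0,0.2],[0,0,0,0,0,0,0.2]]}}

```text
clock: 29.65
eef_pos: [463.0, 292.4, 239.8]
tcp_rot: [1.563, 1.556, 0.294]
contact_force: [0.6, -0.2, -1.2]
opening: 0.301
```

Run:
```python
from h import *
s,im,d,c=snap('wrist','w14'); print(s['eef_pos'],s['contact_force'],s['opening'],s['clock'])
zoom('w14',180,130,330,280,5,'z_w14')
```

```text
[462.95624963 292.36572119 239.84359535] [ 0.6390718  -0.23299685 -1.24179135] 0.30078823843629754 29.65
```

View pics/z_w14.png

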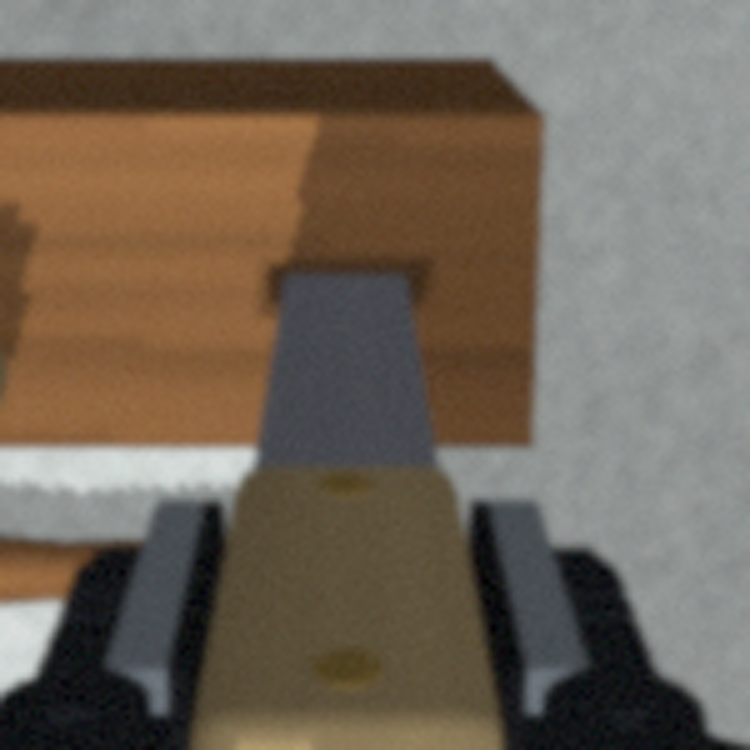

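{"op": "jog_arm", "data": {"series": [[0,0,0,0,-0.15,0,0.2],[0,0,0,0.5,-0.008,0,0.2],[0,0,0,0.5,-0.008,0,0.2],[0,0,0,0.5,-0.008,0,0.2],[0,0,0,0.5,-0.008,0,0.2],[0,0,0,0,0,0,0.2],[0,0,0,0,0,0,0.2]]}}

```text
clock: 30.4
eef_pos: [461.6, 291.9, 219.8]
tcp_rot: [1.561, 1.555, 0.292]
contact_force: [1.0, 0.5, -0.4]
opening: 0.306
```

{"op": "jog_arm", "data": {"series": [[0,0,0,0.5,-0.008,0,0.2],[0,0,0,0.5,-0.008,0,0.2],[0,0,0,0.5,-0.008,0,0.2],[0,0,0,0.5,-0.008,0,0.2],[0,0,0,0.5,-0.008,0,0.2],[0,0,0,0.5,-0.008,0,0.2],[0,0,0,0,0,0,0.2]]}}

```text
clock: 31.1
eef_pos: [461.4, 291.8, 189.2]
tcp_rot: [1.556, 1.556, 0.286]
contact_force: [1.1, 1.1, -1.6]
opening: 0.305
```

{"op": "jog_arm", "data": {"series": [[0,0,0,0.5,-0.008,0,0.2],[0,0,0,0.5,-0.008,0,0.2],[0,0,0,0.5,-0.008,0,0.2],[0,0,0,0.5,-0.008,0,0.2],[0,0,0,0.5,-0.008,0,0.2],[0,0,0,0.5,-0.008,0,0.2],[0,0,0,0,0,0,0.2]]}}

```text
clock: 31.8
eef_pos: [461.5, 291.8, 159.3]
tcp_rot: [1.556, 1.556, 0.286]
contact_force: [1.4, 0.7, -0.9]
opening: 0.295
```

{"op": "jog_arm", "data": {"series": [[0,0,0,0.3,-0.005,0,0.2],[0,0,0,0.3,-0.005,0,0.2],[0,0,0,0.2,0,0,0.2],[0,0,0,0,0,0,0.2],[0,0,0,0,0,0,0.2]]}}

```text
clock: 32.3
eef_pos: [461.6, 291.9, 152.0]
tcp_rot: [1.57, 1.555, 0.3]
contact_force: [0.1, -0.2, -0.6]
opening: 0.299
```

{"op": "jog_arm", "data": {"series": [[0,0,0,0.1,0,0,0.2],[0,0,0,0.1,0,0,0.2],[0,0,0,0.1,0,0,0.2],[0,0,0,0,0,0,0.2],[0,0,0,0,0,0,0.2]]}}

```text
clock: 32.8
eef_pos: [462.3, 292.3, 150.1]
tcp_rot: [1.588, 1.554, 0.318]
contact_force: [0.9, -0.9, 8.9]
opening: 0.307
```

Bottom reached: Fz is +8.9 N at TCP z 150.1, as expected. I'll release, rise and look.

{"op": "jog_arm", "data": {"series": [[0,0,0,-0.1,0,0,0.2],[0,0,0,0,0,0,0.6],[0,0,0,0,0,0,0.6],[0,0,0,0,0,0,0.6],[0,0,0,0,0,0,0.6],[0,0,-0.9,-0.5,0,0,0.6],[0,0,0,-2.0,0,0,0.6],[0,0,0,-3.0,0,0,0.6],[0,0,0,-3.0,0,0,0.6],[0,0,0,0,-3.5,0,0.6],[0,0,0,0,-3.5,0,0.6],[0,0,0,0,0,0,0.6],[0,0,0,0,0,0,0.6]]}}

```text
clock: 34.1
eef_pos: [394.7, 271.3, 235.7]
tcp_rot: [1.956, 1.57, 0.687]
contact_force: [0.7, -0.5, 0.5]
opening: 0.602
```

Run:
```python
from h import *
s,im,d,c=snap('wrist','w15'); print(s['eef_pos'],s['contact_force'],s['clock'])
snap('side','side15'); snap('scene','scene15'); zoom('side15',140,150,300,300,4,'z_side15')
P=cloud(s,d,c); z=P[...,2]; win=np.zeros(z.shape,bool); win[50:170,120:310]=True
m=win&(z>180)&(z<200); cn,_=cv2.findContours(m.astype(np.uint8),0,1); cn=max(cn,key=cv2.contourArea)[:,0]
print(cv2.minAreaRect(onplane(cn,190,s,c)[:,:2].astype(np.float32)),np.nanmedian(z[m]))
```

```text
[394.72672963 271.32959787 235.73072942] [ 0.69291903 -0.50435957  0.53561861] 34.1
((459.4089660644531, 291.17864990234375), (16.103214263916016, 25.572965621948242), 17.27733039855957) 190.12032298967102
```

View pics/w15.png

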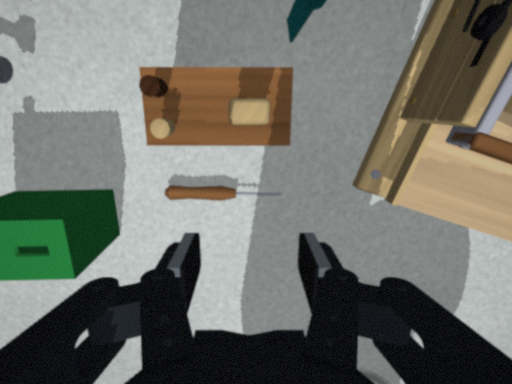

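View pics/z_side15.png

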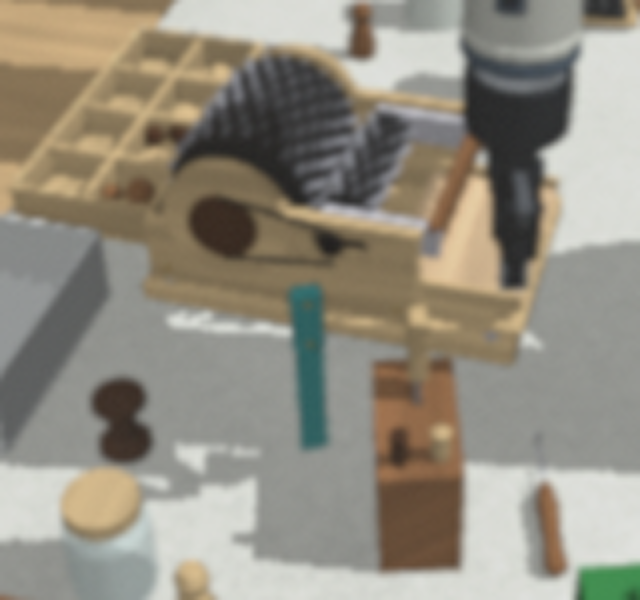

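The feeler stands in its slot: its top is at (459.4, 291.2, 190.1), against (461.5, 291.7, 190.0) at the start, and the gripper is clear. The side view shows everything else in place, so I'll hand the job in.

Run:
```python
from h import *
print(r.sign_off())
```

```text
the job is handed in; nothing more can be done
None
```

I set the gap with the feeler and handed the job in at about 34 s of the 72 s allowed. No verdict was reported, so the results below are my own readings.

- **Lowering:** I slid the blade down between the drums until it stood on the rail, with a peak of about 19 N on touching down. I eased off, felt the large drum at about 3.5 N, and let go with the feeler standing by itself.
- **Nip:** I pushed the tie bar about 7.5 mm, at about 11.6 N friction. The force rose to 14.8 N after the blade was caught, so I estimate the nip at 3–4 N.
- **Draw:** Drawing straight up over the 8–38 mm range, the vertical force was 3.6 to 5 N including about 0.8 N of weight, so the drag was about 3 to 4 N. It read about 5.5 N higher up, and there was nothing left to correct.
- **Return:** The feeler is back in its slot and released. Its top is at 190 mm, about 2 mm sideways from where it started, and the gripper is clear of everything.
- **Other things on the table:** The last pictures show nothing else moved, though I did not measure each item.

**Checks that disagreed or were not made:**
- The camera put the feeler's foot about 4 mm higher than contact showed, so I used the contact value.
- Picture estimates of the large drum's front line ranged from 610.5 to 612.7 mm, against about 612.4 mm by touch.
- I did not measure the small drum's axle position afterwards. I inferred it from the nip.

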